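Set up the craft corner of the living-room table

ROBOT

A 6-joint arm with a two-finger parallel gripper is mounted at the origin on the work surface. World frame = base frame: x ahead of the robot, y to its left, z up, the work surface at z = 0. Lengths are in m, angles in rad, forces in N, time in s.
With the tool pointing down it reaches from about 0.3 to 0.775 m from the base axis. Payload 14.6 kg.
Tool frame: the origin (TCP) lies on the centre line of the jaws, within the pads' length; the fingertips stand 17 mm ahead of it and the grasp point (between the pads) lies 2 mm behind it; z points along the fingers, x is the direction in which the jaws open and shut, and the axes are right-handed (so a half turn about z gives the same grasp; the last joint's range is limited). The gripper opens to 94 mm and grips with 3 to 60 N. Pads are 16 mm wide; open, the fingers measure 119 mm over their backs; the gripper's body (75 mm by 177 mm) begins 78 mm behind the grasp point.
Start: joints at [1.279, 0.3, 1.521, -0, 1.321, -0.067], TCP at [0.123, 0.536, 0.222] pointing down, gripper open.
Joint ranges: [-3.03, 3.03], [-0.79, 2.21], [0.23, 2.52], [-1.04, 4.18], [0, 3.07], [-2.55, 2.55]. Speed limits (rad/s): [2.22, 2.22, 2.57, 3.14, 3.14, 3.14].

INTERFACE

Orientations are given as [roll, pitch, yaw] about the fixed x, y, z axes, in that order (R = Rz(yaw) Ry(pitch) Rx(roll)).
In Python, from station import ctrl gives the robot as it stands. The module is installed in compiled form; this text tells all that it offers.
- The arm moves only by the tool drive_tool, never from a script. Its argument "increments" is a list of rows, each a list of 3 entries, a list of its own where there are three numbers: the turn, a rotation vector about the tool's x, y, z in degrees, then the shift along the tool's x, y, z in mm, then the opening, from 0 (shut) to 1 (fully open). In form: [[[ax, ay, az], [dx, dy, dz], hand], ...]. A call has 1 to 20 rows; each row shifts and turns the commanded pose from where the row before left it, along the tool's axes as they then stand; what a row does not reach is not made up. A row lasts 1/8 s, in which the tool goes at most 62.5 mm and 10.7 degrees, less where a joint would pass 70% of its speed; a pose out of reach is approached as far as the arm can. A call with a gripper value outside its range is refused whole. The fingers move at their own pace and stop on an object; "squeeze" is the grip in N (left out, the last holds). Time passes only in rows, so rows that do not move let the fingers close. It gives the time, the measured TCP pose, the force and the opening at its end, in the units of the state.
- ctrl.get_obs(): the state, without advancing time (a new reading comes with each control period).
- ctrl.camera(name): name is "scene" or "top" or "wrist"; returns the picture (400x640x3 uint8, red, green, blue); there is no depth.
- ctrl.calibration(name): a dict with "fx", "fy", "cx", "cy" (pixels), "rvec" (rotation vector, rad) and "tvec" (3), from world to camera coordinates, as OpenCV has them. Camera axes: x right, y down, z forward; pixel columns grow to the right and rows downward; lengths in m; the calibration is good to about 2 mm. A picture is of the moment at which its call begins: read the wrist's pose just before it. calibration takes no time and is no camera call; for the wrist camera it gives the pose at the moment of the call.
- ctrl.hand_in(): hands the job in, once; it reports no verdict.
The state is a dict: "time_s": time; "qpos": joint angles; "joint_vel": joint speeds; "tau": joint torques, N m; "ee_pos": TCP position; "eef_rot": TCP orientation; "force": force on the tool from outside, world axes, zero at the start; "moment": the same for the moment, N m; "grip_width": finger opening in m.
Only numpy, scipy, OpenCV 4.12 (cv2) and the standard library are available. Lean on these libraries where they do the work, as an engineer would, in place of code of your own. Each camera call takes 0.05 s, during which the arm holds its last target.

TASK

Get the craft corner of this living-room table ready for work: first put every crumpled paper ball lying about there into the green waste bin. Then load the ribbon rack, putting each ribbon spool upright and fully down on the spindle that stands on the disc of its own colour. Finally take the picture board out of the white letter rack and lean it on the wooden stand, foot on the stand between back rest and lip, top against the back rest, roughly in the middle, either face outwards; leave everything else on the table alone.

Things in the scene. Friction and masses are not known exactly. Their poses are not given: they have to be found in the camera images.
- spool_red: Loose wooden ribbon spool wound with red ribbon, a red ring on its top: a cylinder 58 mm in diameter, 44 mm high, with a vertical through hole 20 mm in diameter, 60 g. Origin: centre of its underside, z along its axis (up). Stands upright on the table. May be absent (None).
- spindle_red_seat (a point): Centre of the top of the red disc (72 mm in diameter) on the ribbon rack, where a spool's underside comes to rest; from it rises an aluminium spindle 14 mm in diameter, with a tapered tip, to 57 mm above this point. This point is 15 mm above the table.
- spool_blue: Loose wooden ribbon spool wound with blue ribbon, a blue ring on its top: a cylinder 58 mm in diameter, 44 mm high, with a vertical through hole 20 mm in diameter, 60 g. Origin: centre of its underside, z along its axis (up). Stands upright on the table. May be absent (None).
- spindle_blue_seat (a point): Centre of the top of the blue disc (72 mm in diameter) on the ribbon rack, where a spool's underside comes to rest; from it rises an aluminium spindle 14 mm in diameter, with a tapered tip, to 57 mm above this point. This point is 15 mm above the table.
- spool_yellow: Loose wooden ribbon spool wound with yellow ribbon, a yellow ring on its top: a cylinder 58 mm in diameter, 44 mm high, with a vertical through hole 20 mm in diameter, 60 g. Origin: centre of its underside, z along its axis (up). Stands upright on the table. May be absent (None).
- spindle_yellow_seat (a point): Centre of the top of the yellow disc (72 mm in diameter) on the ribbon rack, where a spool's underside comes to rest; from it rises an aluminium spindle 14 mm in diameter, with a tapered tip, to 57 mm above this point. This point is 15 mm above the table.
- ball0: Crumpled white paper ball, about 44 mm across and 41 mm high, 12 g; origin: centre of its underside as built (20 mm from its middle), z up as built. Lies on the table or on the wooden stand. May be absent (None).
- ball1: Crumpled white paper ball, about 44 mm across and 41 mm high, 12 g; origin: centre of its underside as built (20 mm from its middle), z up as built. Lies on the table or on the wooden stand. May be absent (None).
- ball2: Crumpled white paper ball, about 44 mm across and 41 mm high, 12 g; origin: centre of its underside as built (20 mm from its middle), z up as built. Lies on the table or on the wooden stand. May be absent (None).
- ball3: Crumpled white paper ball, about 44 mm across and 41 mm high, 12 g; origin: centre of its underside as built (20 mm from its middle), z up as built. Lies on the table or on the wooden stand. May be absent (None).
- rack: Ribbon rack: fixed pale wooden slab 110 mm (x) by 300 mm (y), 12 mm thick, that carries the three spindles 95 mm apart in a row along its y axis. Origin: centre of its underside.
- bin: Small green waste bin fixed on the table, open at the top: 150 mm (x) by 160 mm (y) by 110 mm high, walls and floor 5 mm thick. Origin: centre of its underside, z up.
- board: Loose double-sided picture board in a dark wooden frame: flat slab 12 mm thick (x), 140 mm wide (y), 150 mm tall (z), 200 g, both faces alike. Origin: centre of its lower edge face; z up along its height. It starts upright in the letter rack's slot with the upper 96 mm free above the slot's walls.
- board_top (a point): Centre of the picture board's upper edge face, 150 mm above its origin.
- letter_rack: White letter rack fixed on the table. Its origin lies on the table, in the middle of the slot that holds the board: the slot runs along y (150 mm long), 16 mm wide, floor 6 mm above the table, walls 6 mm thick rising to 60 mm. Behind it (+x side, x = 14 to 68 mm) it holds fixed letters up to 81 mm high.
- stand: Wooden leaning stand, fixed. Origin: centre of its underside; front is +x. Base plate 110 (x) by 170 (y) mm, 12 mm thick; upright back rest at x = -35 to -20 mm, 120 mm wide, top 90 mm above the table; lip at x = 35 to 43 mm, 12 mm high above the plate. The board's foot belongs on the plate between rest and lip, its top leaning back (to -x) against the rest.
- mug: White mug 80 mm in diameter, 90 mm high; leave alone. Origin: centre of its underside.
- bottle: Amber bottle with orange cap, 60 mm in diameter, 190 mm high; leave alone. Origin: centre of its underside.
- jar: Glass jar with red lid, 64 mm in diameter, 90 mm high; leave alone. Origin: centre of its underside.
- remote: Black remote control 160 mm (x) by 45 mm (y) by 18 mm, lying flat; leave alone. Origin: centre of its underside.
- book: Red book lying flat, 130 mm (x) by 190 mm (y) by 25 mm; leave alone. Origin: centre of its underside.
- tape_roll: Amber roll of sticky tape lying flat, 48 mm in diameter, 18 mm high; leave alone. Origin: centre of its underside.

How it is judged:
On the way, in this order (a step that is already met when the one before it is completed fails the run):
1. every paper ball is in the waste bin (x of ball0 in the frame of bin between -0.075 and 0.075 m and y of ball0 in the frame of bin between -0.08 and 0.08 m and z of ball0 in the frame of bin between 0 and 0.105 m and x of ball1 in the frame of bin between -0.075 and 0.075 m and y of ball1 in the frame of bin between -0.08 and 0.08 m and z of ball1 in the frame of bin between 0 and 0.105 m and x of ball2 in the frame of bin between -0.075 and 0.075 m and y of ball2 in the frame of bin between -0.08 and 0.08 m and z of ball2 in the frame of bin between 0 and 0.105 m and x of ball3 in the frame of bin between -0.075 and 0.075 m and y of ball3 in the frame of bin between -0.08 and 0.08 m and z of ball3 in the frame of bin between 0 and 0.105 m), for 0.2 s.
2. then every spool is down on the spindle of its colour (horizontal distance between spool_red and spindle_red_seat below 0.006 m and distance between spool_red and spindle_red_seat below 0.008 m and angle between each of spool_red, spool_blue, spool_yellow's own z axis and vertical below 0.1 rad and linear speed of each of spool_red, spool_blue, spool_yellow below 0.02 m/s and horizontal distance between spool_blue and spindle_blue_seat below 0.006 m and distance between spool_blue and spindle_blue_seat below 0.008 m and horizontal distance between spool_yellow and spindle_yellow_seat below 0.006 m and distance between spool_yellow and spindle_yellow_seat below 0.008 m), for 0.2 s.
3. then the board leans on the stand (x of board in the frame of stand between -0.012 and 0.042 m and y of board in the frame of stand between -0.05 and 0.05 m and z of board in the frame of stand between 0.006 and 0.026 m and x of board_top in the frame of stand below -0.018 m and angle between board's own z axis and vertical between 0.1 and 0.62 rad and angle between the y axis of board and the y axis of stand, either way round below 0.26 rad and contact force between board and stand above 0.3 N and linear speed of board below 0.02 m/s), for 0.2 s.
At the end, for the whole second after the job is handed in: All balls in the bin; each spool on its colour's spindle, within 6 mm of its axis and 8 mm of the seat, tilt under 0.1 rad; board at rest on the stand, foot between rest and lip, within 50 mm of its middle, leaning back 0.1 to 0.62 rad, square within 0.26 rad (all of step 1 and all of step 2 and all of step 3); the robot touches nothing.
It fails at once if the mug or bottle or jar is moved more than 40 mm or tipped over (distance of any of mug, bottle, jar from where it was at the start of the episode above 0.04 m or angle between any of mug, bottle, jar's own z axis and vertical above 0.6 rad).
It fails at once if the remote or book or tape roll is moved more than 40 mm or tipped over (distance of any of remote, book, tape_roll from where it was at the start of the episode above 0.04 m or angle between any of remote, book, tape_roll's own z axis and vertical above 0.6 rad).
Of ball0, ball1, ball2, ball3 only 3 to 4 are there at a start; the rules pass over those that are not, and their reading is None.
Of spool_red, spool_blue, spool_yellow only 2 to 3 are there at a start; the rules pass over those that are not, and their reading is None.
At some moment in a run one of ball0, ball1, ball2, spool_red, spool_blue, spool_yellow may be knocked a few centimetres aside while the robot is not near it.
It also fails if it takes over 210 s, if anything falls off the work surface, if the arm or the gripper's body presses on something with over 40 N, if the wrist force passes 120 N, or if a joint passes its speed limit or range.

## Working session

There is one attempt and no reset: what is moved stays moved. The work goes in short steps, Python scripts to look and compute and a tool call to move; the robot and the scene stay as the last step left them, time stands still between calls to the robot, and variables do not carry over. Pictures are saved under pics/ and viewed, and the job is handed in when it is done.

Besides the shell and the picture viewer there is one more tool, called after "Emit:" in YAML: its name, and indented under it one key for each argument. drive_tool: Moves the arm, as the interface text tells. Its arguments: {"type":"object","properties":{"increments":{"type":"array"},"squeeze":{"type":"number"}},"required":["increments"]}

```bash
mkdir -p pics; ls
python3 - <<'E'
from station import ctrl
import cv2
for n in ["scene","top","wrist"]:
    im=ctrl.camera(n); cv2.imwrite(f"pics/a_{n}.png",im[:,:,::-1])
    print(n,ctrl.calibration(n))
print(ctrl.get_obs())
E
```

```text
pics
scene {'fx': 467.3015468889236, 'fy': 467.3015468889236, 'cx': 314.5888213053696, 'cy': 198.56701406307894, 'rvec': array([ 1.51826573,  2.29389739, -0.66604978]), 'tvec': array([ 0.2539415 , -0.30538207,  1.61169791])}
top {'fx': 377.84076224966964, 'fy': 377.84076224966964, 'cx': 321.1707726246246, 'cy': 197.4125187973469, 'rvec': array([ 2.18515169, -2.20863508,  0.02572863]), 'tvec': array([-0.03552805,  0.50675772,  1.02449911])}
wrist {'fx': 275.4761142248631, 'fy': 275.4761142248631, 'cx': 318.47265084867337, 'cy': 199.5299726447048, 'rvec': array([-2.29901799, -1.8328936 , -0.22621014]), 'tvec': array([-0.55023584, -0.02635695,  0.39048463])}
{'time_s': 0.15, 'qpos': array([ 1.27940038e+00,  3.00344211e-01,  1.52140068e+00, -1.20687133e-05,
        1.32067159e+00, -6.65937086e-02]), 'joint_vel': array([-1.43175992e-04, -3.40106054e-03, -9.98441018e-04, -8.95502381e-05,
        4.83236190e-04, -1.26165311e-03]), 'tau': array([ 1.82556187e-04, -5.31960297e+01, -3.52818561e+01,  7.08001759e-02,
        2.36490683e-02, -4.70081761e-05]), 'ee_pos': array([0.12255769, 0.53600322, 0.22203224]), 'eef_rot': array([-3.14154950e+00,  8.22782765e-04,  1.34599710e+00]), 'force': array([-0.03002216, -0.36035676,  0.47910976]), 'moment': array([-0.03214623,  0.04067234,  0.03038462]), 'grip_width': 0.09361606586380626}
```

View pics/a_scene.png

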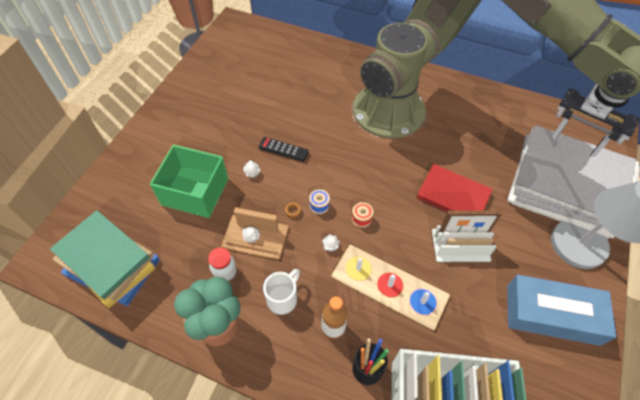

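View pics/a_top.png

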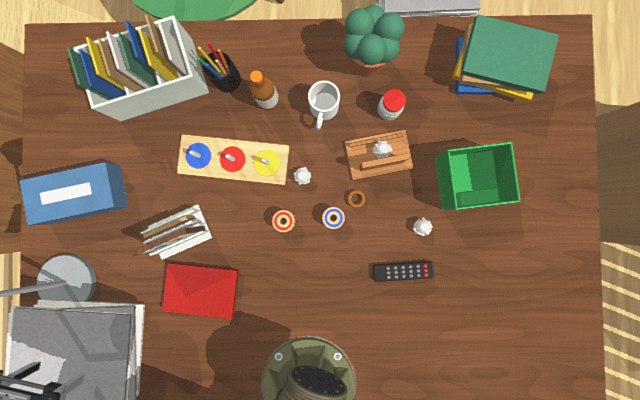

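View pics/a_wrist.png

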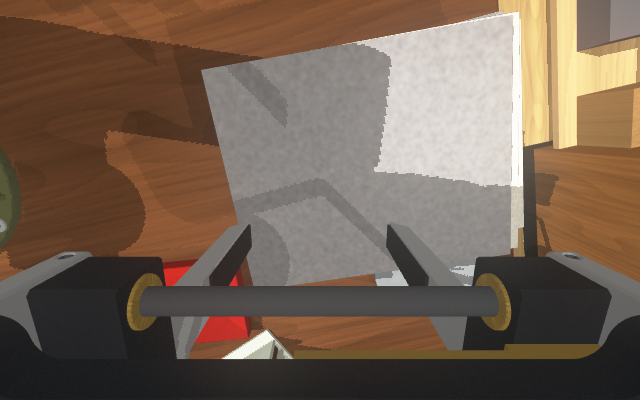

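```bash
cat > h.py <<'E'
import numpy as np, cv2
from station import ctrl
def P(cal):
    R,_=cv2.Rodrigues(np.array(cal['rvec'])); K=np.array([[cal['fx'],0,cal['cx']],[0,cal['fy'],cal['cy']],[0,0,1.]])
    return K,R,np.array(cal['tvec']).reshape(3)
def ray(cal,u,v):
    K,R,t=P(cal); d=R.T@np.linalg.solve(K,[u,v,1.]); return -R.T@t,d
def onz(cal,u,v,z):
    c,d=ray(cal,u,v); return c+d*(z-c[2])/d[2]
def proj(cal,X):
    K,R,t=P(cal); p=(np.atleast_2d(X)@R.T+t)@K.T; return p[:,:2]/p[:,2:]
def tri(cs):
    A=np.zeros((3,3));b=np.zeros(3)
    for cal,u,v in cs:
        c,d=ray(cal,u,v); d=d/np.linalg.norm(d); M=np.eye(3)-np.outer(d,d); A+=M;b+=M@c
    return np.linalg.solve(A,b)
def crop(im,x0,y0,x1,y1,f,fn):
    c=cv2.resize(im[y0:y1,x0:x1,::-1],None,fx=f,fy=f,interpolation=cv2.INTER_CUBIC); cv2.imwrite(fn,c)
E
python3 - <<'E'
import cv2
from h import *
t=cv2.imread('pics/a_top.png')[:,:,::-1]; s=cv2.imread('pics/a_scene.png')[:,:,::-1]
crop(t,120,110,320,260,4,'pics/b1.png'); crop(t,270,90,470,240,4,'pics/b2.png')
crop(s,160,120,360,270,4,'pics/b3.png'); crop(s,320,160,520,310,4,'pics/b4.png')
E
```

```text
(no output)
```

View pics/b1.png

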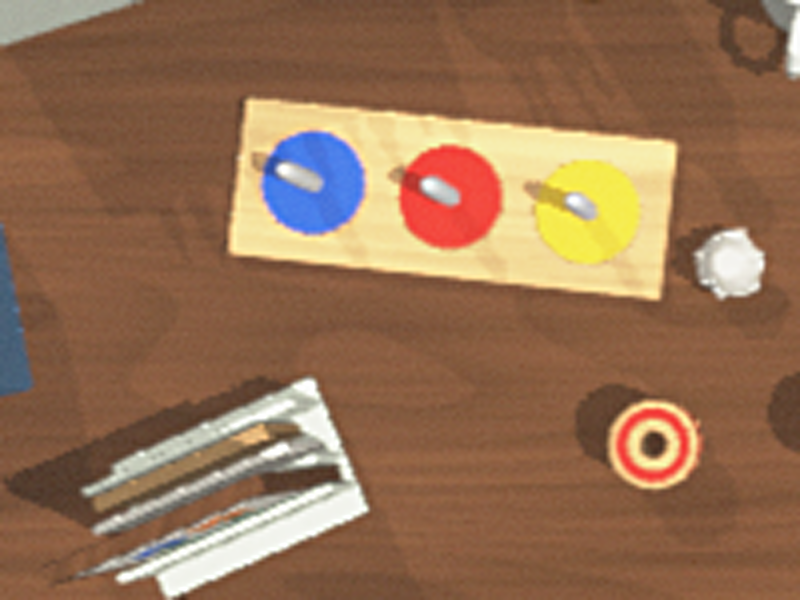

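View pics/b2.png

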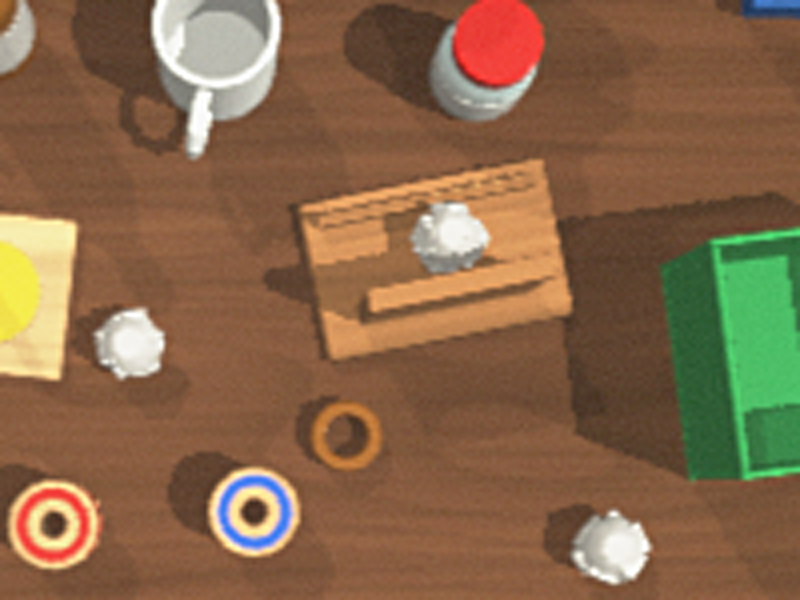

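View pics/b3.png

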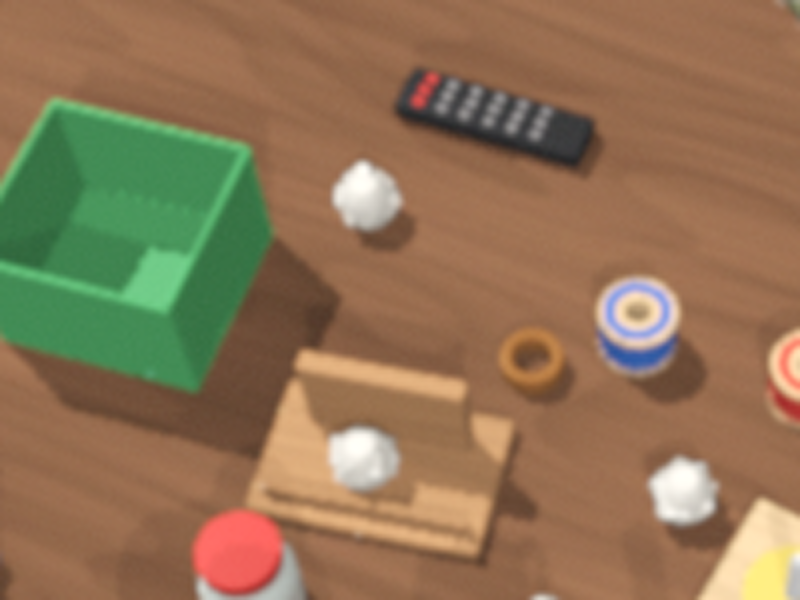

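View pics/b4.png

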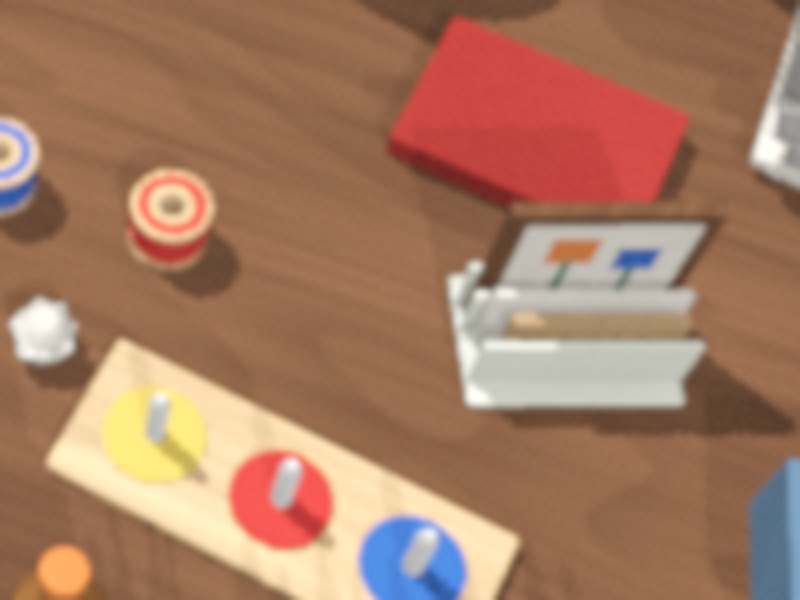

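```bash
cat > m.py <<'E'
from h import *
T=ctrl.calibration('top');S=ctrl.calibration('scene')
g=lambda x0,y0,x,y:(x0+(x+.5)/4-.5,y0+(y+.5)/4-.5)
b1=lambda x,y:g(120,110,x,y); b2=lambda x,y:g(270,90,x,y); b3=lambda x,y:g(160,120,x,y); b4=lambda x,y:g(320,160,x,y)
def show(n,t,s,z):
    r=[n]
    if t: r.append(onz(T,*t,z)[:2].round(4))
    if s: r.append(onz(S,*s,z)[:2].round(4))
    if t and s: r.append(tri([(T,*t),(S,*s)]).round(4))
    print(*r)
show('ballA rack',b2(131,344),b3(684,492),.02)
show('ballB stand',b2(451,238),b3(364,459),.032)
show('ballC remote',b2(612,547),b3(367,197),.02)
show('red spool',b1(654,444),b4(173,205),.044)
show('blue spool',b2(254,511),b3(638,312),.044)
show('disc blue',b1(314,182),b4(413,563),.015)
show('disc red',b1(450,196),b4(281,499),.015)
show('disc yel',b1(588,212),b4(156,434),.015)
show('tip yel',b1(573,200),b4(160,400),.072)
show('tape',b2(347,436),b3(531,358),.018)
for n,p in dict(a=(299,208),b=(541,160),c=(571,314),d=(332,360)).items(): show('standTop '+n,b2(*p),None,.012)
for n,p in dict(a=(254,500),d=(476,560),c=(515,425)).items(): show('standS '+n,None,b3(*p),.012)
# rest top ends
show('restL',b2(368,300),b3(465,385),.09); show('restR',b2(556,268),b3(298,357),.09)
# bin corners full image
for n,p in dict(a=(447,151),b=(515,143),c=(519,203),d=(455,208)).items(): show('bin '+n,p,None,.11)
# board top ends
show('brdTopL',b1(60,580),None,.156); show('brdTopR',b1(345,480),None,.156)
show('brdS l',None,b4(513,206),.156); show('brdS r',None,b4(722,216),.156)
show('lrwall front',b1(120,580),None,.06);show('lrwall front r',b1(352,485),None,.06)
show('wall2',b1(97,530),b4(483,292),.06); show('wall2r',b1(335,440),b4(695,292),.06)
show('mug',(323,100),None,.09);show('bottle',(257,77),None,.19);show('jar',(394,101),None,.09)
E
python3 m.py
```

```text
ballA rack [0.5657 0.0093] [0.5619 0.0113] [0.5646 0.0105 0.0245]
ballB stand [ 0.6332 -0.2067] [ 0.6317 -0.2036] [ 0.6325 -0.2049  0.0331]
ballC remote [ 0.425  -0.3131] [ 0.4205 -0.3109] [ 0.4248 -0.3097  0.0267]
red spool [0.4449 0.0597] [0.4427 0.0624] [0.4443 0.0611 0.0455]
blue spool [ 0.4521 -0.0723] [ 0.4502 -0.0707] [ 0.4517 -0.0713  0.046 ]
disc blue [0.6258 0.2951] [0.6221 0.2973] [0.6246 0.2955 0.0188]
disc red [0.615  0.2016] [0.6134 0.2035] [0.6145 0.2024 0.0161]
disc yel [0.6029 0.1071] [0.6018 0.1101] [0.6024 0.1086 0.0147]
tip yel [0.6033 0.1078] [0.6037 0.1087] [0.6034 0.1083 0.071 ]
tape [ 0.5017 -0.1363] [ 0.5026 -0.1338] [ 0.5014 -0.1356  0.0152]
standTop a [ 0.6585 -0.1061]
standTop b [ 0.6894 -0.272 ]
standTop c [ 0.5834 -0.2904]
standTop d [ 0.5539 -0.1273]
standS a [ 0.6826 -0.267 ]
standS d [ 0.6632 -0.103 ]
standS c [ 0.5555 -0.1228]
restL [ 0.5851 -0.145 ] [ 0.5785 -0.1459] [ 0.5837 -0.1434  0.0999]
restR [ 0.604  -0.2637] [ 0.6034 -0.2618] [ 0.6036 -0.2627  0.09  ]
bin a [ 0.6139 -0.3539]
bin b [ 0.6316 -0.5212]
bin c [ 0.4837 -0.5266]
bin d [ 0.4731 -0.3703]
brdTopL [0.3714 0.3966]
brdTopR [0.4283 0.2287]
brdS l [0.4243 0.2792]
brdS r [0.3787 0.4055]
lrwall front [0.3605 0.4061]
lrwall front r [0.4206 0.2547]
wall2 [0.393  0.4214] [0.4345 0.2845] [0.4355 0.3252 0.1418]
wall2r [0.45   0.2659] [0.3774 0.4189] [0.435  0.3338 0.0996]
mug [ 0.7513 -0.0492]
bottle [0.7769 0.1007]
jar [ 0.7462 -0.2293]
```

Emit:
drive_tool:
  increments:
    - [[0, 0, 0], [-26.6, 42.4, 0], 1]
    - [[0, 0, 0], [-26.6, 42.4, 0], 1]
    - [[0, 0, 0], [-26.6, 42.4, 0], 1]
    - [[0, 0, 0], [-26.6, 42.4, 0], 1]
    - [[0, 0, 9.64], [0, 0, 0], 1]
    - [[0, 0, 9.64], [0, 0, 0], 1]
    - [[0, 0, 9.64], [0, 0, 0], 1]
    - [[0, 0, 9.64], [0, 0, 0], 1]
    - [[0, 0, 9.64], [0, 0, 0], 1]
    - [[0, 0, 9.64], [0, 0, 0], 1]
    - [[0, 0, 9.64], [0, 0, 0], 1]
    - [[0, 0, 9.64], [0, 0, 0], 1]
    - [[0, 0, 0], [0, 0, 0], 1]

```text
time_s: 1.78
ee_pos: [0.2642, 0.3945, 0.2223]
eef_rot: [3.141, 0.0, 0.001]
force: [-0.1, 0.0, 0.7]
grip_width: 0.0944
```

Emit:
drive_tool:
  increments:
    - [[0, 0, 0], [30, 38.4, 0], 1]
    - [[0, 0, 0], [30, 38.4, 0], 1]
    - [[0, 0, 0], [30, 38.4, 0], 1]
    - [[0, 0, 0], [30, 38.4, 0], 1]
    - [[0, 0, 0], [30, 38.4, 0], 1]
    - [[0, 0, 0], [30, 38.4, 0], 1]
    - [[0, 0, 0], [30, 38.4, 25], 1]
    - [[0, 0, 0], [30, 38.4, 25], 1]
    - [[0, 0, 0], [30, 38.4, 25], 1]
    - [[0, 0, 0], [30, 38.4, 25], 1]
    - [[0, 0, 0], [0, 0, 50], 1]
    - [[0, 0, 0], [0, 0, 49], 1]
    - [[0, 0, 0], [0, 0, 0], 1]
    - [[0, 0, 0], [0, 0, 0], 0]
    - [[0, 0, 0], [0, 0, 0], 0]
    - [[0, 0, 0], [0, 0, 0], 0]
    - [[0, 0, 0], [0, 0, 0], 0]
    - [[0, 0, 0], [0, 0, 0], 0]
  squeeze: 8

```text
time_s: 4.03
ee_pos: [0.5642, 0.0106, 0.0236]
eef_rot: [-3.142, -0.0, 0.0]
force: [0.4, 0.2, -0.1]
grip_width: 0.0473
```

Emit:
drive_tool:
  increments:
    - [[0, 0, 0], [0, 0, 0], 0]
    - [[0, 0, 0], [0, 0, 0], 0]
    - [[0, 0, 0], [0, 0, -55], 0]
    - [[0, 0, 0], [0, 0, -55], 0]
    - [[0, 0, 0], [0, 0, -56], 0]
    - [[0, 0, 0], [-1.5, 50.4, 0], 0]
    - [[0, 0, 0], [-1.5, 50.4, 0], 0]
    - [[0, 0, 0], [-1.5, 50.4, 0], 0]
    - [[0, 0, 0], [-1.5, 50.4, 0], 0]
    - [[0, 0, 0], [-1.5, 50.4, 0], 0]
    - [[0, 0, 0], [-1.5, 50.4, 0], 0]
    - [[0, 0, 0], [-1.5, 50.4, 0], 0]
    - [[0, 0, 0], [-1.5, 50.4, 0], 0]
    - [[0, 0, 0], [-1.5, 50.4, 0], 0]

```text
time_s: 5.78
ee_pos: [0.5504, -0.4446, 0.1893]
eef_rot: [-3.141, 0.0, 0.0]
force: [0.6, 1.1, 1.2]
grip_width: 0.0425
```

Run:
```python
from h import *
print(ctrl.get_obs()['ee_pos'],ctrl.get_obs()['grip_width'])
for n in ['wrist','top']:
    im=ctrl.camera(n); cv2.imwrite(f'pics/c_{n}.png',im[:,:,::-1])
```

```text
[ 0.55041057 -0.44456567  0.18932082] 0.0425205649499928
```

View pics/c_wrist.png

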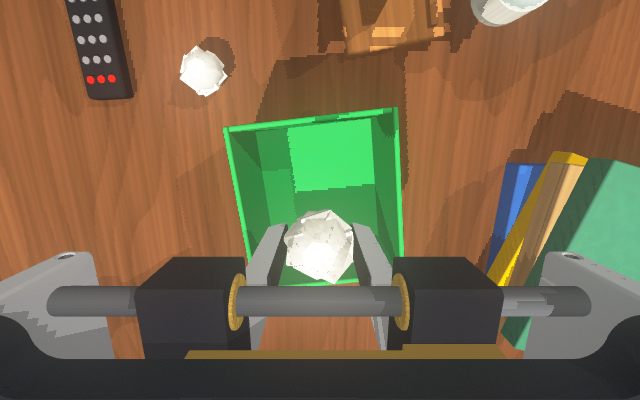

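View pics/c_top.png

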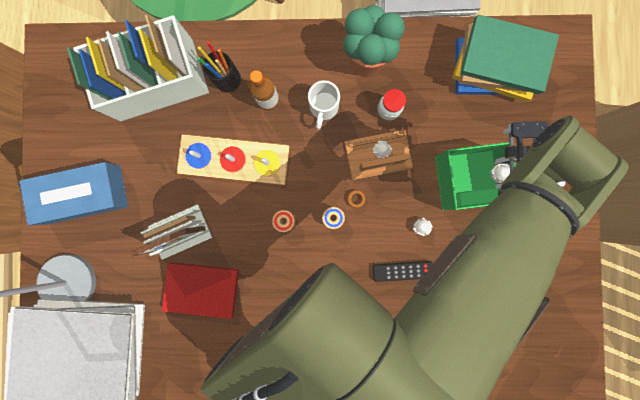

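Run:
```python
from h import *
W=ctrl.calibration('wrist')
for p in [(225,130),(397,110)]: print(onz(W,*p,.11).round(3))
print(proj(W,[[.551,-.443,.11],[.551,-.443,.189],[.614,-.354,.11],[.473,-.37,.11],[.6316,-.5212,.11],[.4837,-.5266,.11]]).round())
```

```text
[ 0.471 -0.376  0.11 ]
[ 0.616 -0.36   0.11 ]
[[320. 206.]
 [320. 240.]
 [395. 102.]
 [227. 123.]
 [402. 283.]
 [251. 288.]]
```

Emit:
drive_tool:
  increments:
    - [[0, 0, 0], [0, 0, 42], 0]
    - [[0, 0, 0], [0, 0, 42], 0]
    - [[0, 0, 0], [0, 0, 0], 0.75]
    - [[0, 0, 0], [0, 0, 0], 0.75]
    - [[0, 0, 0], [0, 0, 0], 0.75]
    - [[0, 0, 0], [0, 0, -42], 0.75]
    - [[0, 0, 0], [0, 0, -42], 0.75]
    - [[0, 0, 0], [-31.6, -33.9, 0], 1]
    - [[0, 0, 0], [-31.6, -33.9, 0], 1]
    - [[0, 0, 0], [-31.6, -33.9, 0], 1]
    - [[0, 0, 0], [-31.6, -33.9, 0], 1]

```text
time_s: 7.25
ee_pos: [0.4235, -0.3065, 0.1909]
eef_rot: [3.14, -0.002, 0.0]
force: [0.9, -0.8, 0.5]
grip_width: 0.0939
```

Run:
```python
from h import *
print(ctrl.get_obs()['ee_pos'],ctrl.get_obs()['grip_width'])
for n in ['wrist']:
    im=ctrl.camera(n); cv2.imwrite(f'pics/d_{n}.png',im[:,:,::-1])
```

```text
[ 0.42353072 -0.30646049  0.19090689] 0.09391468658618043
```

View pics/d_wrist.png

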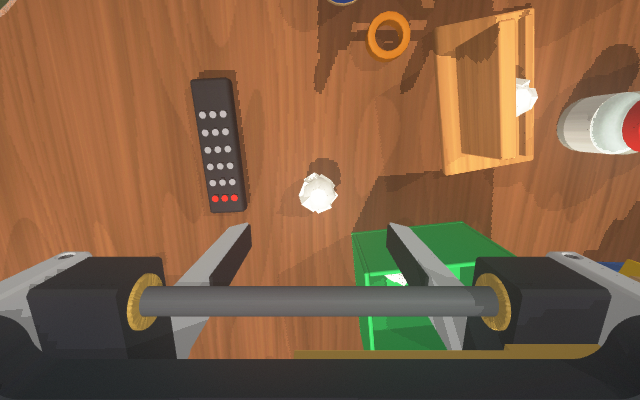

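Run:
```python
from h import *
W=ctrl.calibration('wrist')
print(onz(W,318,193,.022).round(4), proj(W,[.424,-.309,.022]))
```

```text
[ 0.4209 -0.3071  0.022 ] [[320.49795655 194.48551435]]
```

Emit:
drive_tool:
  increments:
    - [[0, 0, 0], [-1, 0.5, 55], 1]
    - [[0, 0, 0], [0, 0, 55], 1]
    - [[0, 0, 0], [0, 0, 56], 1]
    - [[0, 0, 0], [0, 0, 0], 0]
    - [[0, 0, 0], [0, 0, 0], 0]
    - [[0, 0, 0], [0, 0, 0], 0]
    - [[0, 0, 0], [0, 0, 0], 0]
    - [[0, 0, 0], [0, 0, 0], 0]
    - [[0, 0, 0], [0, 0, 0], 0]
    - [[0, 0, 0], [0, 0, 0], 0]
    - [[0, 0, 0], [0, 0, -56], 0]
    - [[0, 0, 0], [0, 0, -55], 0]
    - [[0, 0, 0], [0, 0, -55], 0]
    - [[0, 0, 0], [31.6, 34, 0], 0]
    - [[0, 0, 0], [31.6, 34, 0], 0]
    - [[0, 0, 0], [31.6, 34, 0], 0]
    - [[0, 0, 0], [31.6, 34, 0], 0]
    - [[0, 0, 0], [0, 0, 0], 0]

```text
time_s: 9.55
ee_pos: [0.5504, -0.4451, 0.1867]
eef_rot: [-3.14, 0.002, -0.001]
force: [-1.0, -1.1, -0.5]
grip_width: 0.0428
```

Emit:
drive_tool:
  increments:
    - [[0, 0, 0], [0, 0, 42], 0]
    - [[0, 0, 0], [0, 0, 42], 0]
    - [[0, 0, 0], [0, 0, 0], 0.75]
    - [[0, 0, 0], [0, 0, 0], 0.75]
    - [[0, 0, 0], [0, 0, 0], 0.75]
    - [[0, 0, 0], [0, 0, -44], 0.75]
    - [[0, 0, 0], [0, 0, -44], 0.75]
    - [[0, 0, 0], [16.4, -48, 0], 1]
    - [[0, 0, 0], [16.4, -48, 0], 1]
    - [[0, 0, 0], [16.4, -48, 0], 1]
    - [[0, 0, 0], [16.4, -48, 0], 1]
    - [[0, 0, 0], [16.4, -48, 0], 1]
    - [[0, 0, 9.95], [0, 0, 0], 1]
    - [[0, 0, 9.95], [0, 0, 0], 1]
    - [[0, 0, 9.95], [0, 0, 0], 1]
    - [[0, 0, 9.95], [0, 0, 0], 1]
    - [[0, 0, 9.95], [0, 0, 0], 1]
    - [[0, 0, 9.95], [0, 0, 0], 1]
    - [[0, 0, 9.95], [0, 0, 0], 1]
    - [[0, 0, 9.95], [0, 0, 0], 1]

```text
time_s: 12.05
ee_pos: [0.6319, -0.2039, 0.1951]
eef_rot: [-3.14, -0.001, -1.395]
force: [0.2, 0.8, 0.1]
grip_width: 0.0943
```

Run:
```python
from h import *
print(ctrl.get_obs()['ee_pos'],ctrl.get_obs()['eef_rot'],ctrl.get_obs()['grip_width'])
W=ctrl.calibration('wrist')
im=ctrl.camera('wrist'); cv2.imwrite(f'pics/e_wrist.png',im[:,:,::-1])
print(proj(W,[[.6325,-.205,.033],[.621,-.197,.012]]))
import pickle; pickle.dump(W,open('w.pkl','wb'))
```

```text
[ 0.63193391 -0.20394371  0.19507272] [-3.13978103e+00 -1.08989478e-03 -1.39502841e+00] 0.09430066754897612
[[319.43299659 191.29466207]
 [311.69226835 195.34540822]]
```

View pics/e_wrist.png

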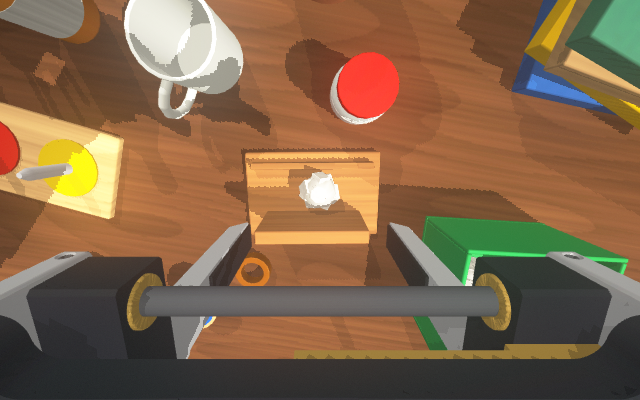

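Emit:
drive_tool:
  increments:
    - [[0, 0, 0], [0, 0, 54], 1]
    - [[0, 0, 0], [0, 0, 54], 1]
    - [[0, 0, 0], [0, 0, 53], 1]
    - [[0, 0, 0], [0, 0, 0], 0]
    - [[0, 0, 0], [0, 0, 0], 0]
    - [[0, 0, 0], [0, 0, 0], 0]
    - [[0, 0, 0], [0, 0, 0], 0]
    - [[0, 0, 0], [0, 0, 0], 0]
    - [[0, 0, 0], [0, 0, 0], 0]
    - [[0, 0, 0], [0, 0, 0], 0]
    - [[0, 0, 0], [0, 0, -54], 0]
    - [[0, 0, 0], [0, 0, -54], 0]
    - [[0, 0, 0], [0, 0, -53], 0]
    - [[0, 0, 0], [44.6, 24.4, 0], 0]
    - [[0, 0, 0], [44.6, 24.4, 0], 0]
    - [[0, 0, 0], [44.6, 24.4, 0], 0]
    - [[0, 0, 0], [44.6, 24.4, 0], 0]
    - [[0, 0, 0], [44.6, 24.4, 0], 0]
    - [[0, 0, 0], [0, 0, 0], 0]

```text
time_s: 14.48
ee_pos: [0.5501, -0.4483, 0.1927]
eef_rot: [3.141, 0.0, -1.393]
force: [0.0, 0.2, 0.6]
grip_width: 0.043
```

Emit:
drive_tool:
  increments:
    - [[0, 0, 0], [0, 0, 42], 0]
    - [[0, 0, 0], [0, 0, 42], 0]
    - [[0, 0, 0], [0, 0, 0], 0.75]
    - [[0, 0, 0], [0, 0, 0], 0.75]
    - [[0, 0, 0], [0, 0, 0], 0.75]
    - [[0, 0, 0], [0, 0, -44], 0.75]
    - [[0, 0, 0], [0, 0, -44], 0.75]
    - [[0, 0, -9.98], [0, 0, 0], 1]
    - [[0, 0, -9.98], [0, 0, 0], 1]
    - [[0, 0, -9.98], [0, 0, 0], 1]
    - [[0, 0, -9.98], [0, 0, 0], 1]
    - [[0, 0, -9.98], [0, 0, 0], 1]
    - [[0, 0, -9.98], [0, 0, 0], 1]
    - [[0, 0, -9.98], [0, 0, 0], 1]
    - [[0, 0, -9.98], [0, 0, 0], 1]
    - [[0, 0, 0], [-20, -60, 0], 1]
    - [[0, 0, 0], [-20, -58, 0], 1]
    - [[0, 0, 0], [-20, -58, 0], 1]
    - [[0, 0, 0], [0, 0, 0], 1]

```text
time_s: 16.85
ee_pos: [0.4909, -0.2674, 0.1993]
eef_rot: [3.141, -0.002, 0.007]
force: [-0.2, -1.1, 0.5]
grip_width: 0.094
```

Run:
```python
from h import *
print(ctrl.get_obs()['ee_pos'],ctrl.get_obs()['eef_rot'],ctrl.get_obs()['grip_width'])
for n in ['wrist','top','scene']:
    im=ctrl.camera(n); cv2.imwrite(f'pics/f_{n}.png',im[:,:,::-1])
```

```text
[ 0.49089013 -0.26740595  0.19926362] [ 3.14082202e+00 -1.52444583e-03  6.92050056e-03] 0.09399618316809397
```

View pics/f_wrist.png

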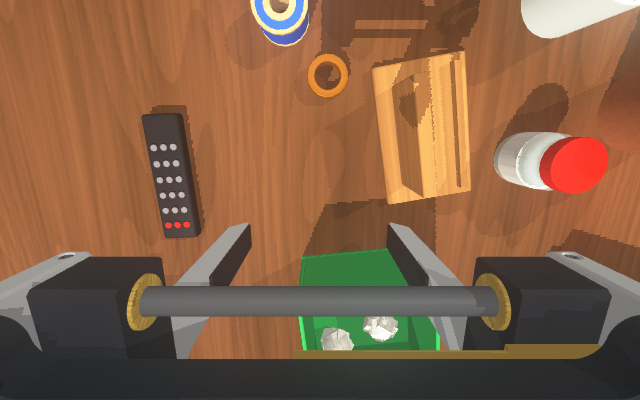

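View pics/f_top.png

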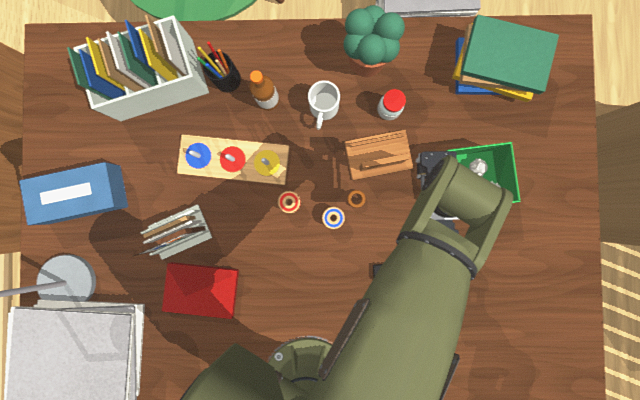

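View pics/f_scene.png

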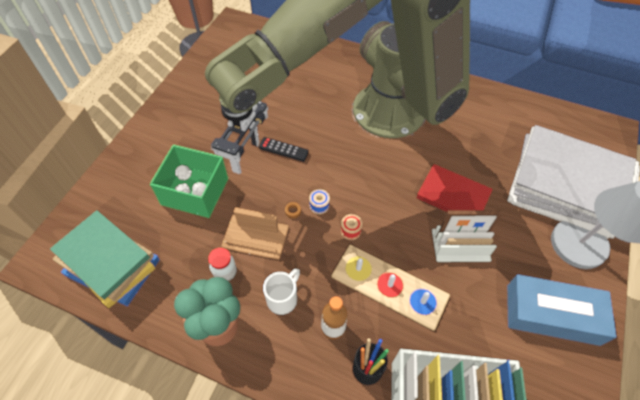

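Run:
```python
from h import *
T=ctrl.calibration('top');S=ctrl.calibration('scene')
t=cv2.imread('pics/f_top.png')[:,:,::-1]; s=cv2.imread('pics/f_scene.png')[:,:,::-1]
a=cv2.resize(np.ascontiguousarray(t[180:240,260:360,::-1]),None,fx=7,fy=4.5*7/4.5,interpolation=cv2.INTER_CUBIC)
cv2.imwrite('pics/g1.png',a)
cv2.imwrite('pics/g2.png',cv2.resize(np.ascontiguousarray(s[180:250,300:385,::-1]),None,fx=7,fy=7,interpolation=cv2.INTER_CUBIC))
```

```text
(no output)
```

View pics/g1.png

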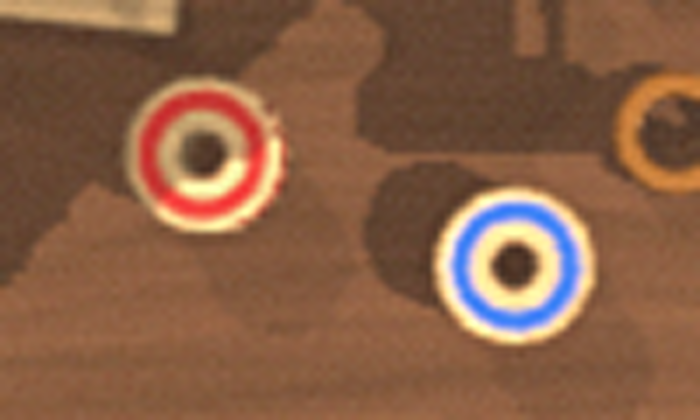

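View pics/g2.png

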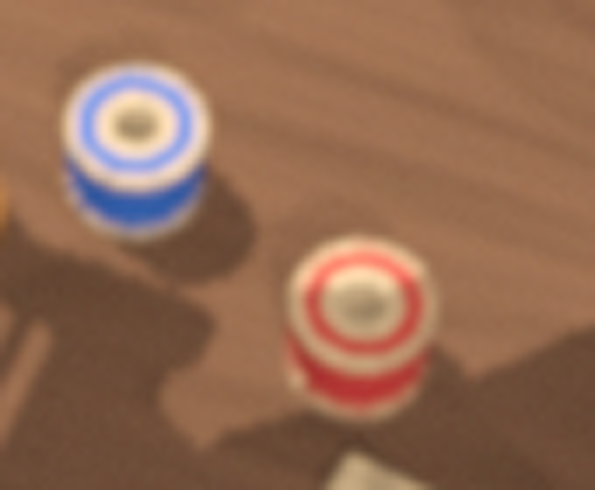

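Run:
```python
from h import *
T=ctrl.calibration('top');S=ctrl.calibration('scene')
g=lambda x0,y0,x,y:(x0+(x+.5)/7-.5,y0+(y+.5)/7-.5)
for n,a,b in [('red',(205,155),(362,304)),('blue',(516,265),(136,126))]:
    ta=g(260,180,*a);sb=g(300,180,*b)
    print(n,onz(T,*ta,.044).round(4),onz(S,*sb,.044).round(4),tri([(T,*ta),(S,*sb)]).round(4))
```

```text
red [0.4946 0.0442 0.044 ] [0.4931 0.0458 0.044 ] [0.4942 0.045  0.0452]
blue [ 0.4519 -0.0728  0.044 ] [ 0.4501 -0.0711  0.044 ] [ 0.4516 -0.0717  0.0458]
```

Emit:
drive_tool:
  increments:
    - [[0, 0, 0.4], [-9.5, -49, 15], 1]
    - [[0, 0, 0], [-9.5, -49, 15], 1]
    - [[0, 0, 0], [-9.5, -49, 15], 1]
    - [[0, 0, 0], [-9.5, -49, 15], 1]
    - [[0, 0, 0], [0, 0, 0], 1]
    - [[0, 0, 0], [0, 0, 0], 1]

```text
time_s: 17.75
ee_pos: [0.4547, -0.0752, 0.138]
eef_rot: [3.141, -0.001, -0.003]
force: [0.3, 0.3, 0.1]
grip_width: 0.0941
```

```bash
cat > wr.py <<'E'
import sys
from h import *
import pickle
fn=sys.argv[1]
o=ctrl.get_obs();print(o['ee_pos'].round(4),o['eef_rot'].round(4),round(o['grip_width'],4),o['force'].round(1))
W=ctrl.calibration('wrist'); im=ctrl.camera('wrist')
pickle.dump(W,open('w.pkl','wb'))
cv2.imwrite(f'pics/{fn}.png',im[:,:,::-1])
E
python3 wr.py i1; python3 -c "
from h import *;import pickle
print(proj(pickle.load(open('w.pkl','rb')),[.4515,-.072,.044]))"
```

```text
[ 0.4547 -0.0752  0.138 ] [ 3.1412e+00 -1.1000e-03 -3.3000e-03] 0.0941 [0.3 0.3 0.1]
[[314.06275591 202.62816024]]
```

View pics/i1.png

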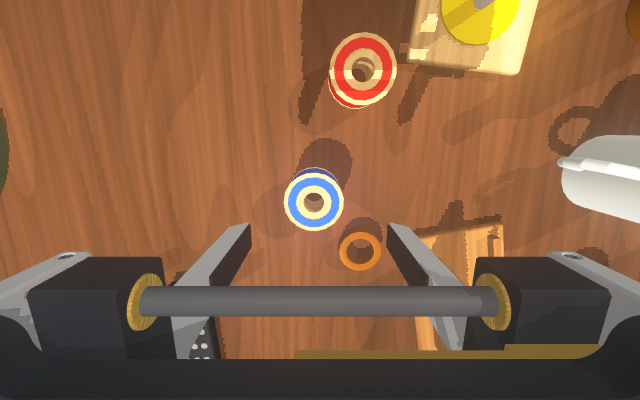

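Emit:
drive_tool:
  increments:
    - [[0, 0, 0], [-3.2, -3.2, 38], 1]
    - [[0, 0, 0], [0, 0, 38], 1]
    - [[0, 0, 0], [0, 0, 37], 1]
    - [[0, 0, 0], [0, 0, 0], 1]
    - [[0, 0, 0], [0, 0, 0], 0]
    - [[0, 0, 0], [0, 0, 0], 0]
    - [[0, 0, 0], [0, 0, 0], 0]
    - [[0, 0, 0], [0, 0, 0], 0]
    - [[0, 0, 0], [0, 0, 0], 0]
    - [[0, 0, 0], [0, 0, 0], 0]
    - [[0, 0, 0], [0, 0, 0], 0]
  squeeze: 20

```text
time_s: 19.18
ee_pos: [0.4507, -0.071, 0.0249]
eef_rot: [3.141, -0.001, -0.003]
force: [-1.4, 0.3, 6.7]
grip_width: 0.0569
```

Emit:
drive_tool:
  increments:
    - [[0, 0, 0], [0, 0, -58], 0]
    - [[0, 0, 0], [0, 0, -58], 0]
    - [[0, 0, 0], [24.8, -43.9, 0], 0]
    - [[0, 0, 0], [24.8, -43.9, 0], 0]
    - [[0, 0, 0], [24.8, -43.9, 0], 0]
    - [[0, 0, 0], [24.8, -43.9, 0], 0]
    - [[0, 0, 0], [24.8, -43.9, 0], 0]
    - [[0, 0, 0], [24.8, -43.9, 0], 0]
    - [[0, 0, 0], [24.8, -43.9, 0], 0]
    - [[0, 0, 0], [0, 0, 0], 0]
    - [[0, 0, 0], [0, 0, 0], 0]

```text
time_s: 20.55
ee_pos: [0.6246, 0.2355, 0.1399]
eef_rot: [3.141, 0.001, -0.003]
force: [0.0, -0.9, -1.1]
grip_width: 0.057
```

```bash
python3 wr.py j1; python3 -c "
from h import *;import pickle
W=pickle.load(open('w.pkl','rb'))
o=ctrl.get_obs()['ee_pos']
print(proj(W,[[.625,.2965,.015],[.625,.2965,.072],[.6138,.2022,.072],[o[0],o[1],o[2]+.019]]))"
```

```text
[0.6246 0.2355 0.1399] [ 3.1412e+00  1.0000e-03 -2.7000e-03] 0.057 [ 0.  -0.9 -1.1]
[[317.9231185  140.19230967]
 [317.71765302 142.63220946]
 [305.67339443 249.01164923]
 [316.86702249 259.56501898]]
```

View pics/j1.png

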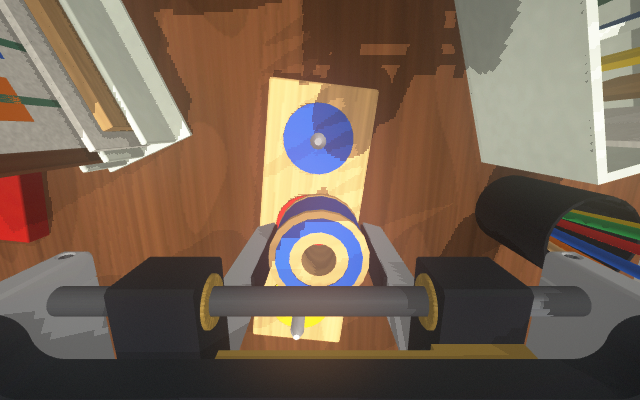

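```bash
cat > ell.py <<'E'
import sys
from h import *
import pickle
def blobs(im,col,box):
    x0,y0,x1,y1=box
    h=cv2.cvtColor(np.ascontiguousarray(im[y0:y1,x0:x1]),cv2.COLOR_BGR2HSV)
    H,S,V=h[...,0].astype(int),h[...,1],h[...,2]
    if col=='blue': m=(abs(H-112)<14)&(S>100)
    if col=='red': m=((H<8)|(H>172))&(S>130)
    m=m.astype(np.uint8)
    cs,_=cv2.findContours(m,cv2.RETR_EXTERNAL,cv2.CHAIN_APPROX_NONE)
    out=[]
    for c in cs:
        if len(c)>40: e=cv2.fitEllipse(cv2.convexHull(c)); out.append((round(e[0][0]+x0,1),round(e[0][1]+y0,1),[round(q,1) for q in e[1]],len(c)))
    return out
E
python3 - <<'E'
from ell import *
im=cv2.imread('pics/j1.png')
print(blobs(im,'blue',(275,95,365,180)));print(blobs(im,'blue',(265,222,375,290)))
c=cv2.resize(im[90:290,250:390],None,fx=4,fy=3,interpolation=cv2.INTER_CUBIC);cv2.imwrite('pics/j2.png',cv2.resize(im[90:290,230:410],None,fx=3,fy=3,interpolation=cv2.INTER_CUBIC))
E
```

```text
[(317.9, 137.9, [69.2, 70.8], 196)]
[(318.4, 258.5, [79.9, 87.3], 357)]
```

View pics/j2.png

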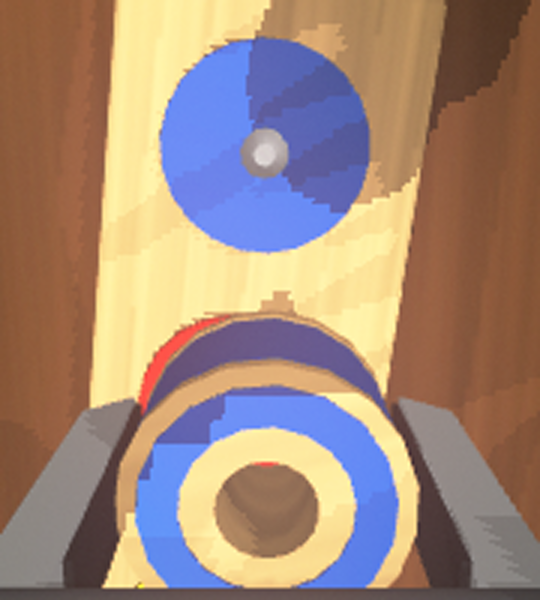

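Run:
```python
from ell import *
W=pickle.load(open('w.pkl','rb'))
s=onz(W,318.9,259.8,.159); t=onz(W,318,140.7,.072); d=onz(W,317.9,137.9,.015)
print(s,t,d,t-s,d-s)
```

```text
[0.62579432 0.23483714 0.159     ] [0.62523643 0.29805178 0.072     ] [0.6249834 0.2987863 0.015    ] [-0.00055789  0.06321464 -0.087     ] [-0.00081092  0.06394916 -0.144     ]
```

Emit:
drive_tool:
  increments:
    - [[0, 0, 0], [-0.7, -32, 0], 0]
    - [[0, 0, 0], [0, -31, 0], 0]
    - [[0, 0, 0], [0, 0, 0], 0]
    - [[0, 0, 0], [0, 0, 20], 0]
    - [[0, 0, 0], [0, 0, 15], 0]
    - [[0, 0, 0], [0, 0, 10], 0]
    - [[0, 0, 0], [0, 0, 5], 0]
    - [[0, 0, 0], [0, 0, 5], 0]
    - [[0, 0, 0], [0, 0, 0], 0]
    - [[0, 0, 0], [0, 0, 0], 0]

```text
time_s: 21.85
ee_pos: [0.6246, 0.299, 0.0858]
eef_rot: [-3.141, -0.001, -0.003]
force: [0.3, 0.4, -0.6]
grip_width: 0.057
```

```bash
python3 wr.py k1;python3 - <<'E'
from h import *
for n in ['scene','top']:
    im=ctrl.camera(n); b=(340,180,470,300) if n=='scene' else (150,110,280,200)
    crop(im,*b,4,f'pics/k_{n}.png')
E
```

```text
[0.6246 0.299  0.0858] [-3.1414e+00 -5.0000e-04 -2.7000e-03] 0.057 [ 0.3  0.4 -0.6]
```

View pics/k1.png

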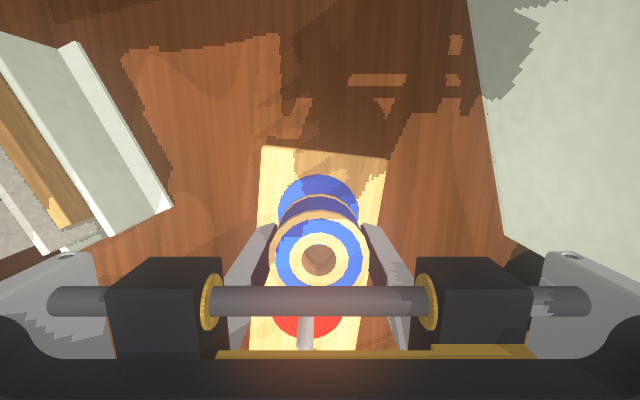

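View pics/k_scene.png

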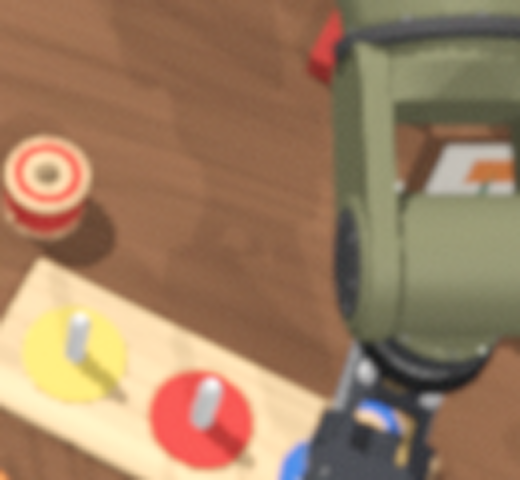

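Emit:
drive_tool:
  increments:
    - [[0, 0, 0], [0, 0, 10], 0]
    - [[0, 0, 0], [0, 0, 10], 0]
    - [[0, 0, 0], [0, 0, 10], 0]
    - [[0, 0, 0], [0, 0, 10], 0]
    - [[0, 0, 0], [0, 0, 3], 0]
    - [[0, 0, 0], [0, 0, 0], 0]
    - [[0, 0, 0], [0, 0, 0], 0]

```text
time_s: 22.88
ee_pos: [0.6246, 0.299, 0.0429]
eef_rot: [-3.141, -0.001, -0.003]
force: [0.4, -0.0, -0.8]
grip_width: 0.057
```

Emit:
drive_tool:
  increments:
    - [[0, 0, 0], [0, 0, 2], 0]
    - [[0, 0, 0], [0, 0, 0], 0]
    - [[0, 0, 0], [0, 0, 0], 0.9]
    - [[0, 0, 0], [0, 0, 0], 0.9]
    - [[0, 0, 0], [0, 0, 0], 0.9]
    - [[0, 0, 0], [0, 0, 0], 0.9]
    - [[0, 0, 0], [0, 0, -40], 0.9]
    - [[0, 0, 0], [0, 0, -40], 0.9]
    - [[0, 0, 0], [0, 0, -20], 0.9]
    - [[0, 0, 0], [-16.2, 31.8, 0], 1]
    - [[0, 0, 0], [-16.2, 31.8, 0], 1]
    - [[0, 0, 0], [-16.2, 31.8, 0], 1]
    - [[0, 0, 0], [-16.2, 31.8, 0], 1]
    - [[0, 0, 0], [-16.2, 31.8, 0], 1]
    - [[0, 0, 0], [-16.2, 31.8, 0], 1]
    - [[0, 0, 0], [-16.2, 31.8, 0], 1]
    - [[0, 0, 0], [-16.2, 31.8, 0], 1]
    - [[0, 0, 0], [0, 0, 0], 1]

```text
time_s: 25.12
ee_pos: [0.4933, 0.0435, 0.1401]
eef_rot: [3.141, 0.001, -0.005]
force: [0.4, 0.2, -0.4]
grip_width: 0.0939
```

```bash
python3 wr.py l1;python3 - <<'E'
from h import *
import pickle
W=pickle.load(open('w.pkl','rb')); print(proj(W,[.4942,.045,.044]))
for n in ['scene','top']:
    im=ctrl.camera(n); b=(330,180,480,320) if n=='scene' else (150,110,310,230)
    crop(im,*b,4,f'pics/l_{n}.png')
E
```

```text
[0.4933 0.0435 0.1401] [ 3.1415e+00  9.0000e-04 -5.0000e-03] 0.0939 [ 0.4  0.2 -0.4]
[[318.46960271 203.75162779]]
```

View pics/l1.png

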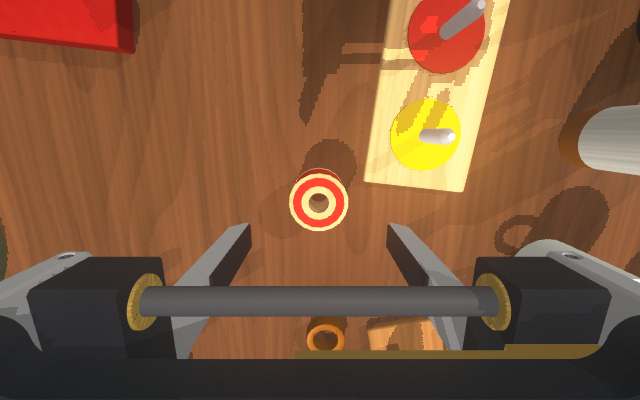

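View pics/l_scene.png

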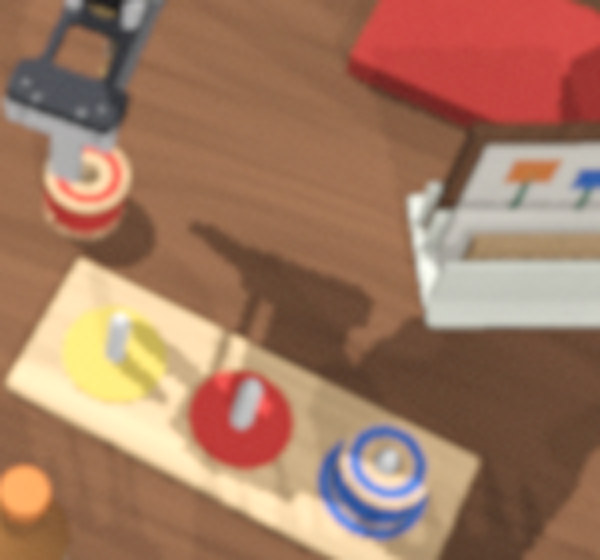

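Run:
```python
from ell import *
W=pickle.load(open('w.pkl','rb'))
print(onz(W,365,182,.012),onz(W,463,190,.012),onz(W,319,202.3,.044))
```

```text
[0.5441044 0.0603273 0.012    ] [0.6501369  0.05106409 0.012     ] [0.49472246 0.0464573  0.044     ]
```

Emit:
drive_tool:
  increments:
    - [[0, 0, 0], [1.3, -2.3, 36], 1]
    - [[0, 0, 0], [0, 0, 36], 1]
    - [[0, 0, 0], [0, 0, 34], 1]
    - [[0, 0, 0], [0, 0, 0], 1]
    - [[0, 0, 0], [0, 0, 0], 0]
    - [[0, 0, 0], [0, 0, 0], 0]
    - [[0, 0, 0], [0, 0, 0], 0]
    - [[0, 0, 0], [0, 0, 0], 0]
    - [[0, 0, 0], [0, 0, 0], 0]
    - [[0, 0, 0], [0, 0, 0], 0]
    - [[0, 0, 0], [0, 0, 0], 0]
    - [[0, 0, 0], [0, 0, -58], 0]
    - [[0, 0, 0], [0, 0, -58], 0]
    - [[0, 0, 0], [40, -31, 0], 0]
    - [[0, 0, 0], [40, -31, 0], 0]
    - [[0, 0, 0], [39.5, -32, 0], 0]
    - [[0, 0, 0], [0, 0, 0], 0]
    - [[0, 0, 0], [0, 0, 0], 0]
  squeeze: 20

```text
time_s: 27.52
ee_pos: [0.6146, 0.1404, 0.15]
eef_rot: [3.141, 0.001, -0.003]
force: [-0.0, -0.0, -0.0]
grip_width: 0.0577
```

```bash
python3 wr.py n1;python3 - <<'E'
from ell import *
im=cv2.imread('pics/n1.png')
print(blobs(im,'red',(260,90,390,190)))
cv2.imwrite('pics/n2.png',cv2.resize(im[90:290,230:410],None,fx=3,fy=3,interpolation=cv2.INTER_CUBIC))
E
```

```text
[0.6146 0.1404 0.15  ] [ 3.1413e+00  1.0000e-03 -2.7000e-03] 0.0577 [-0. -0. -0.]
[(316.9, 137.0, [67.3, 69.0], 192)]
```

View pics/n2.png

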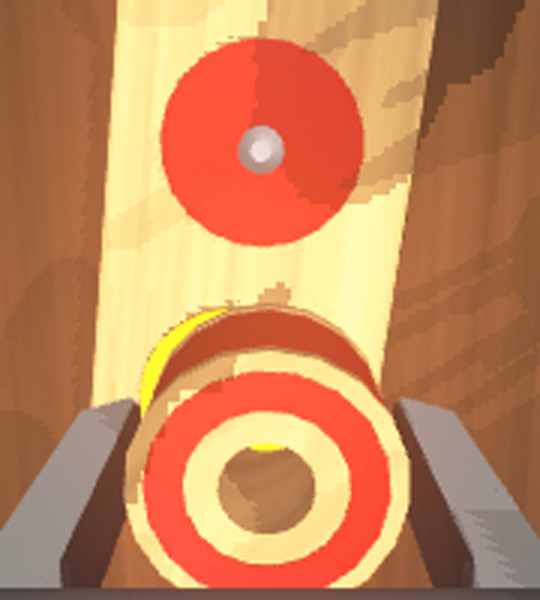

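Run:
```python
from ell import *
W=pickle.load(open('w.pkl','rb'))
s=onz(W,318.7,252.9,.160); t=onz(W,316.7,139.9,.072); d=onz(W,316.9,137,.015)
print(s,t,d,t-s,d-s)
```

```text
[0.61571535 0.13980483 0.16      ] [0.614131   0.20330118 0.072     ] [0.61392466 0.20439836 0.015     ] [-0.00158435  0.06349635 -0.088     ] [-0.00179069  0.06459353 -0.145     ]
```

Emit:
drive_tool:
  increments:
    - [[0, 0, 0], [-1.7, -32, 0], 0]
    - [[0, 0, 0], [0, -31.8, 0], 0]
    - [[0, 0, 0], [0, 0, 0], 0]
    - [[0, 0, 0], [0, 0, 20], 0]
    - [[0, 0, 0], [0, 0, 15], 0]
    - [[0, 0, 0], [0, 0, 10], 0]
    - [[0, 0, 0], [0, 0, 5], 0]
    - [[0, 0, 0], [0, 0, 5], 0]
    - [[0, 0, 0], [0, 0, 0], 0]
    - [[0, 0, 0], [0, 0, 0], 0]

```text
time_s: 28.82
ee_pos: [0.6138, 0.2047, 0.0958]
eef_rot: [-3.141, -0.0, -0.003]
force: [0.1, -0.3, -0.9]
grip_width: 0.0577
```

Emit:
drive_tool:
  increments:
    - [[0, 0, 0], [-0.6, 0, 10], 0]
    - [[0, 0, 0], [0, 0, 10], 0]
    - [[0, 0, 0], [0, 0, 10], 0]
    - [[0, 0, 0], [0, 0, 10], 0]
    - [[0, 0, 0], [0, 0, 4], 0]
    - [[0, 0, 0], [0, 0, 0], 0]
    - [[0, 0, 0], [0, 0, 0], 0]

```text
time_s: 29.7
ee_pos: [0.6133, 0.2047, 0.0518]
eef_rot: [-3.141, -0.001, -0.003]
force: [0.1, 0.3, -0.7]
grip_width: 0.0577
```

Emit:
drive_tool:
  increments:
    - [[0, 0, 0], [0, 0, 2], 0]
    - [[0, 0, 0], [0, 0, 0], 0]
    - [[0, 0, 0], [0, 0, 0], 0.9]
    - [[0, 0, 0], [0, 0, 0], 0.9]
    - [[0, 0, 0], [0, 0, 0], 0.9]
    - [[0, 0, 0], [0, 0, 0], 0.9]
    - [[0, 0, 0], [0, 0, -50], 0.9]
    - [[0, 0, 0], [0, 0, -50], 0.9]
    - [[0, 0, 0], [0, 0, -50], 0.9]
    - [[0, 0, 0], [0, 0, -50], 1]
    - [[0, 0, 0], [-40, 35, 0], 1]
    - [[0, 0, 0], [-40, 35, 0], 1]
    - [[0, 0, 0], [-40, 35, 0], 1]
    - [[0, 0, 0], [-40, 35, 0], 1]
    - [[0, 0, 0], [-40, 35, 0], 1]
    - [[0, 0, 0], [0, 0, 0], 1]

```text
time_s: 31.7
ee_pos: [0.4111, 0.0289, 0.25]
eef_rot: [3.141, -0.001, -0.005]
force: [0.4, -0.4, -0.2]
grip_width: 0.094
```

```bash
python3 wr.py o1;python3 - <<'E'
from h import *
for n in ['scene','top']:
    im=ctrl.camera(n); cv2.imwrite(f'pics/of_{n}.png',im[:,:,::-1]); b=(330,170,530,320) if n=='scene' else (110,110,310,260)
    crop(im,*b,4,f'pics/o_{n}.png')
E
```

```text
[0.4111 0.0289 0.25  ] [ 3.1414e+00 -1.4000e-03 -5.0000e-03] 0.094 [ 0.4 -0.4 -0.2]
```

View pics/o1.png

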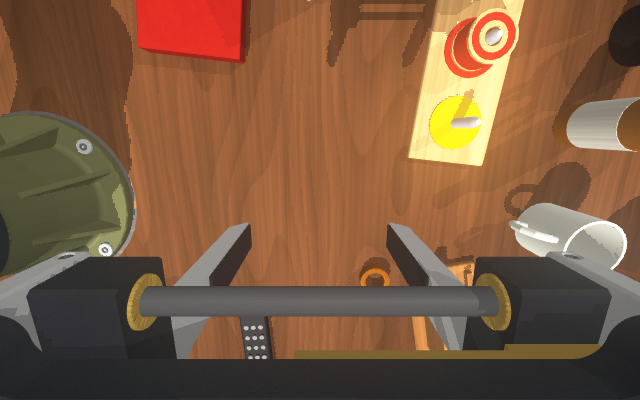

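View pics/o_scene.png

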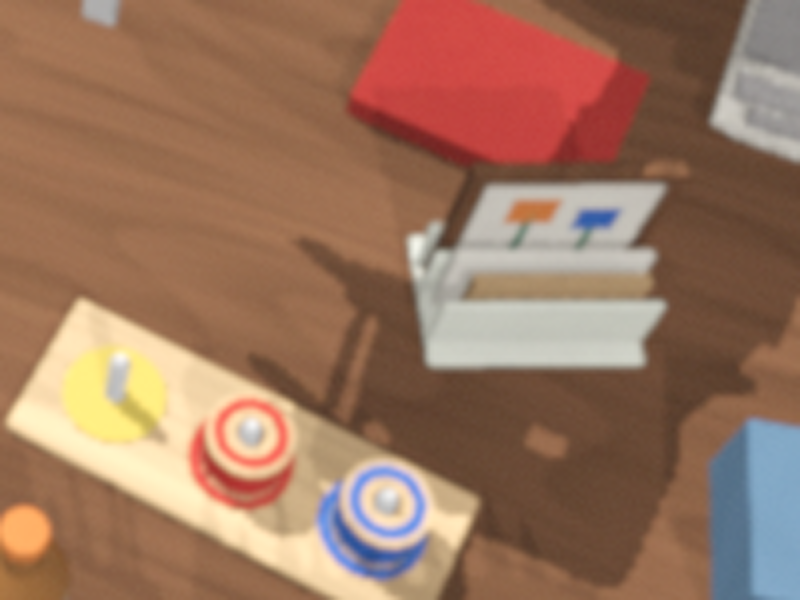

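View pics/o_top.png

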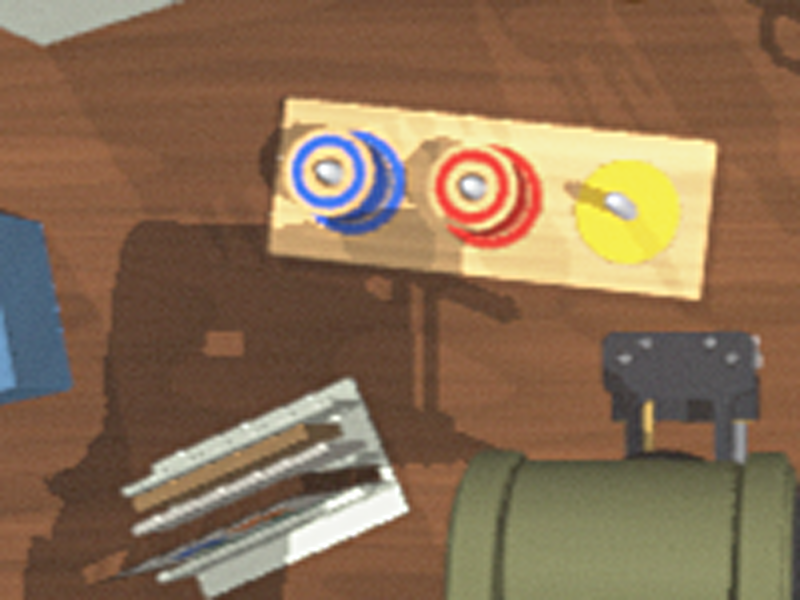

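Emit:
drive_tool:
  increments:
    - [[0, 0, 0], [-2.2, -48, -2], 1]
    - [[0, 0, 0], [-2.2, -48, -2], 1]
    - [[0, 0, 0], [-2.2, -48, -2], 1]
    - [[0, 0, 0], [-2.2, -48, -2], 1]
    - [[0, 0, 0], [-2.2, -48, -2], 1]
    - [[0, 0, -7.4], [0, 0, 0], 1]
    - [[0, 0, -7.4], [0, 0, 0], 1]
    - [[0, 0, -7.4], [0, 0, 0], 1]
    - [[0, 0, 0], [0, 0, 0], 1]
    - [[0, 0, 0], [0, 0, 0], 1]

```text
time_s: 33.1
ee_pos: [0.4023, 0.2707, 0.2592]
eef_rot: [3.142, 0.0, 0.382]
force: [0.2, 0.2, 1.1]
grip_width: 0.0938
```

```bash
python3 wr.py p1; python3 -c "
import cv2
im=cv2.imread('pics/p1.png');cv2.imwrite('pics/p2.png',cv2.resize(im[60:260,200:440],None,fx=3,fy=3,interpolation=cv2.INTER_CUBIC))"
```

```text
[0.4023 0.2707 0.2592] [3.1416e+00 5.0000e-04 3.8240e-01] 0.0938 [0.2 0.2 1.1]
```

View pics/p1.png

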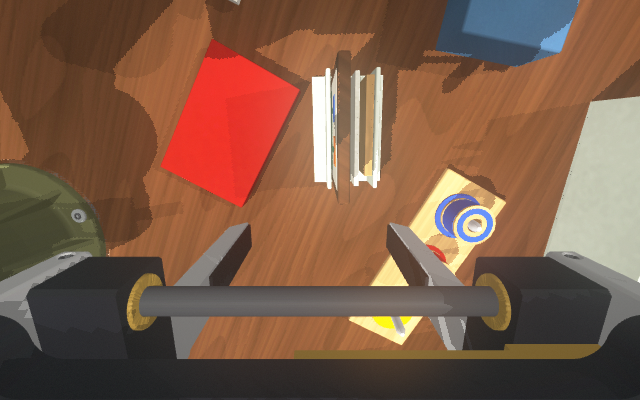

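View pics/p2.png

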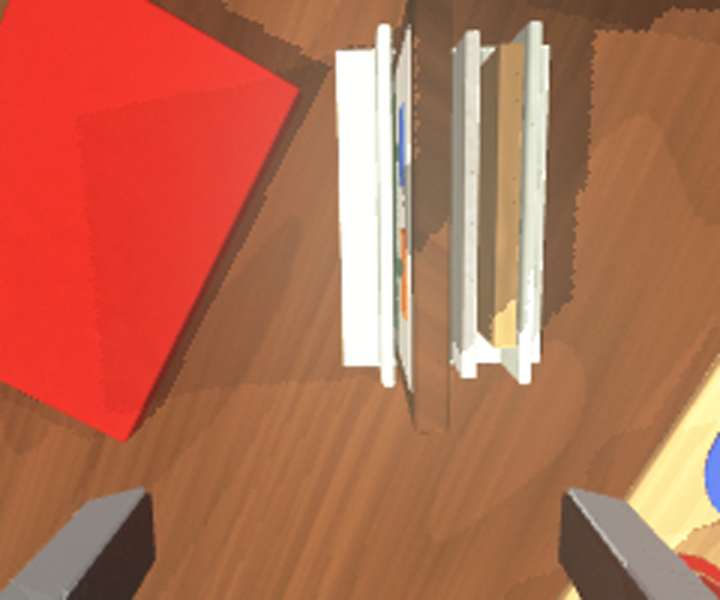

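Run:
```python
from ell import *
W=pickle.load(open('w.pkl','rb'))
im=cv2.imread('pics/p1.png'); cv2.imwrite('pics/p3.png',cv2.resize(im[35:120,300:400],None,fx=6,fy=6,interpolation=cv2.INTER_CUBIC))
a=onz(W,200+433/3,60+430/3,.156); b=onz(W,200+431/3,60,.156)
print(a,b,np.arctan2(-(b-a)[0],(b-a)[1]))
```

```text
[0.42730177 0.2803813  0.156     ] [0.37510623 0.40055098 0.156     ] 0.4097623484861533
```

View pics/p3.png

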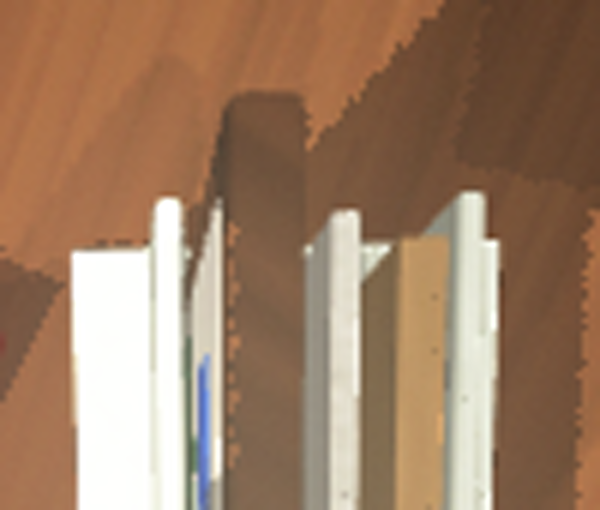

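Run:
```python
from ell import *
W=pickle.load(open('w.pkl','rb'))
a=onz(W,344.1,203.3,.156); b=onz(W,343.9,50.5,.156)
y=np.arctan2(-(b-a)[0],(b-a)[1]); c=(a+b)/2
print(a,b,np.linalg.norm(b-a),y,c)
o=ctrl.get_obs(); ps=o['eef_rot'][2]; d=c-o['ee_pos']; 
print('tool',d[:2]@[np.cos(ps),np.sin(ps)],d[:2]@[np.sin(ps),-np.cos(ps)], d[2])
```

```text
[0.42707196 0.28032597 0.156     ] [0.37229683 0.40762927 0.156     ] 0.13858731985452266 0.4063281017902985 [0.3996844  0.34397762 0.156     ]
tool 0.024998216115284407 -0.0690943387347477 -0.10324126899034441
```

Emit:
drive_tool:
  increments:
    - [[0, 0, 0], [12, -34.5, 0], 1]
    - [[0, 0, 0], [12.3, -34.6, 0], 1]
    - [[0, 0, -1.4], [0, 0, 0], 1]
    - [[0, 0, 0], [0, 0, 40], 1]
    - [[0, 0, 0], [0, 0, 39], 1]
    - [[0, 0, 0], [0, 0, 0], 1]
    - [[0, 0, 0], [0, 0, 0], 1]

```text
time_s: 34.02
ee_pos: [0.3995, 0.3435, 0.1822]
eef_rot: [-3.141, -0.002, 0.409]
force: [0.3, -0.2, 0.3]
grip_width: 0.0938
```

```bash
python3 wr.py q1
python3 - <<'E'
from ell import *
im=cv2.imread('pics/q1.png'); cv2.imwrite('pics/q2.png',cv2.resize(im[90:290,230:410],None,fx=3,fy=3,interpolation=cv2.INTER_CUBIC))
W=pickle.load(open('w.pkl','rb')); p=ctrl.get_obs()['ee_pos']; print(proj(W,[[p[0],p[1],.156]]))
E
```

```text
[0.3995 0.3435 0.1822] [-3.1412e+00 -1.9000e-03  4.0850e-01] 0.0938 [ 0.3 -0.2  0.3]
[[317.18233398 230.00071567]]
```

View pics/q1.png

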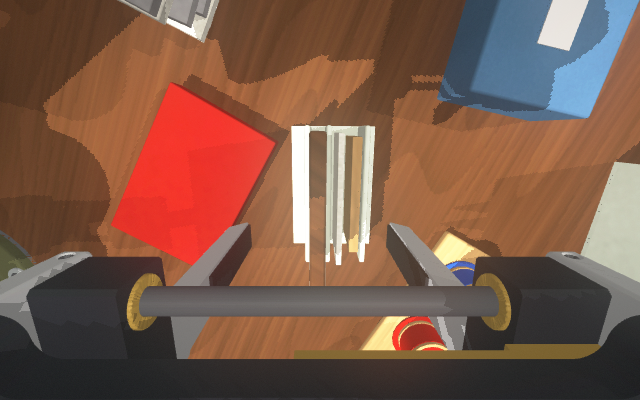

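View pics/q2.png

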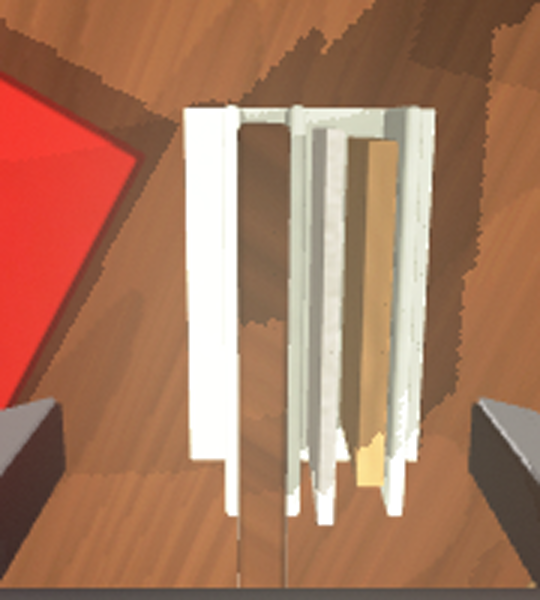

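Emit:
drive_tool:
  increments:
    - [[0, 0, 0], [0, 0, 26], 1]
    - [[0, 0, 0], [0, 0, 25], 1]
    - [[0, 0, 0], [0, 0, 0], 0.5]
    - [[0, 0, 0], [0, 0, 0], 0.3]
    - [[0, 0, 0], [0, 0, 0], 0]
    - [[0, 0, 0], [0, 0, 0], 0]
    - [[0, 0, 0], [0, 0, 0], 0]
    - [[0, 0, 0], [0, 0, 0], 0]
    - [[0, 0, 0], [0, 0, 0], 0]
    - [[0, 0, 0], [0, 0, 0], 0]
    - [[0, 0, 0], [0, 0, 0], 0]
    - [[0, 0, 0], [0, 0, 0], 0]
  squeeze: 30

```text
time_s: 35.58
ee_pos: [0.3988, 0.3433, 0.1294]
eef_rot: [3.142, 0.0, 0.409]
force: [-0.0, -0.1, 0.3]
grip_width: 0.0119
```

Emit:
drive_tool:
  increments:
    - [[0, 0, 0], [0, 0, -15], 0]
    - [[0, 0, 0], [0, 0, -15], 0]
    - [[0, 0, 0], [0, 0, -20], 0]
    - [[0, 0, 0], [0, 0, -25], 0]
    - [[0, 0, 0], [0, 0, -30], 0]
    - [[0, 0, 0], [0, 0, -30], 0]
    - [[0, 0, 0], [0, 0, 0], 0]
  squeeze: 40

```text
time_s: 36.45
ee_pos: [0.3993, 0.3437, 0.2672]
eef_rot: [-3.14, -0.005, 0.409]
force: [0.5, 0.5, -1.8]
grip_width: 0.012
```

```bash
python3 wr.py r1
python3 - <<'E'
from h import *
im=ctrl.camera('scene'); crop(im,350,100,550,250,4,'pics/r_scene.png')
E
```

```text
[0.3993 0.3437 0.2672] [-3.1405 -0.0046  0.4092] 0.012 [ 0.5  0.5 -1.8]
```

View pics/r1.png

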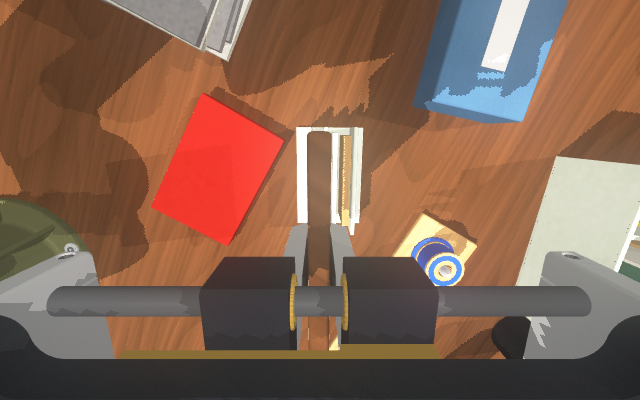

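View pics/r_scene.png

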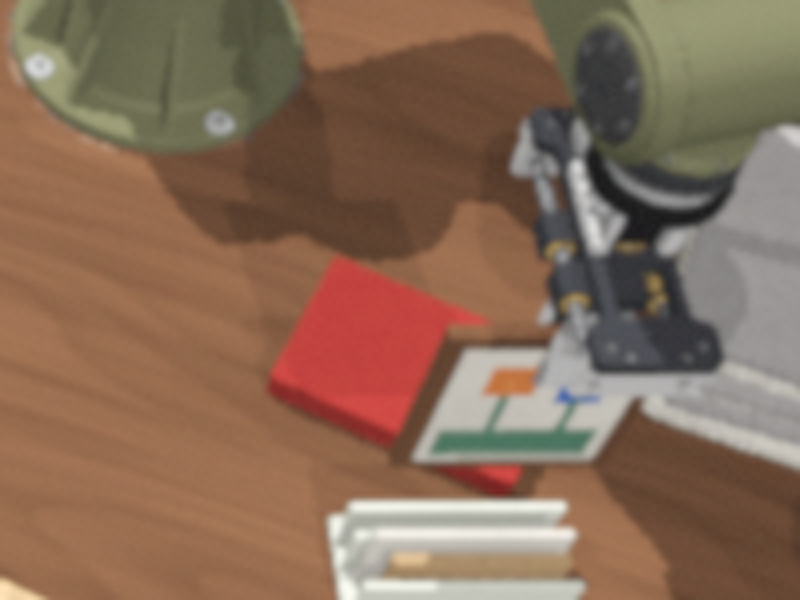

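Emit:
drive_tool:
  increments:
    - [[0, 0, 6.7], [0, 0, 0], 0]
    - [[0, 0, 6.7], [0, 0, 0], 0]
    - [[0, 0, 0], [8.43, 47.6, 0], 0]
    - [[0, 0, 0], [8.43, 47.6, 0], 0]
    - [[0, 0, 0], [8.43, 47.6, 0], 0]
    - [[0, 0, 0], [8.43, 47.6, 0], 0]
    - [[0, 0, 0], [8.43, 47.6, 0], 0]
    - [[0, 0, 0], [8.43, 47.6, 0], 0]
    - [[0, 0, 0], [8.43, 47.6, 0], 0]
    - [[0, 0, 0], [8.43, 47.6, 0], 0]
    - [[0, 0, 0], [8.43, 47.6, 0], 0]
    - [[0, 0, 0], [8.43, 47.6, 0], 0]
    - [[0, 0, 0], [8.43, 47.6, 0], 0]
    - [[0, 0, 0], [8.43, 47.6, 0], 0]
    - [[0, 0, 0], [0, 0, 0], 0]

```text
time_s: 38.42
ee_pos: [0.5978, -0.2041, 0.2618]
eef_rot: [-3.14, 0.003, 0.172]
force: [0.2, 0.4, -2.3]
grip_width: 0.0117
```

```bash
python3 wr.py s1
```

```text
[ 0.5978 -0.2041  0.2618] [-3.1401e+00  3.1000e-03  1.7210e-01] 0.0117 [ 0.2  0.4 -2.3]
```

View pics/s1.png

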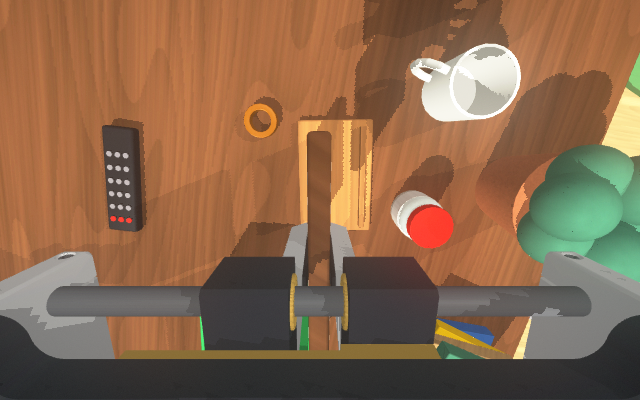

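Run:
```python
from ell import *
W=pickle.load(open('w.pkl','rb'))
A=[onz(W,*p,.012) for p in [(299,120),(372,120.5),(371,229)]]
print(np.round(A,4),(A[0]+A[2])/2,np.linalg.norm(A[0]-A[1]),np.linalg.norm(A[1]-A[2]),np.arctan2((A[2]-A[1])[0],-(A[2]-A[1])[1]))
```

```text
[[ 0.5557 -0.1246  0.012 ]
 [ 0.6594 -0.1073  0.012 ]
 [ 0.6939 -0.2692  0.012 ]] [ 0.62480637 -0.19693445  0.012     ] 0.10513777807878652 0.16556064216880212 0.20958314497478908
```

Emit:
drive_tool:
  increments:
    - [[0, 7.5, 0], [0, 0, 0], 0]
    - [[0, 7.5, 0], [0, 0, 0], 0]
    - [[0, 7.3, 0], [0, 0, 0], 0]
    - [[0, 0, 0], [0, 0, 0], 0]
    - [[0, 0, 0], [0, 0, 0], 0]

```text
time_s: 39.1
ee_pos: [0.5981, -0.2008, 0.2645]
eef_rot: [-3.141, -0.387, 0.176]
force: [0.4, 0.5, -2.2]
grip_width: 0.0118
```

```bash
cat > goal.py <<'E'
import sys
from h import *
from scipy.spatial.transform import Rotation as Ro
off=np.array([float(v) for v in sys.argv[1:4]])/1000 # stand-frame offset from final
o=ctrl.get_obs(); R=Ro.from_euler('xyz',o['eef_rot']).as_matrix(); p=o['ee_pos']
c=np.array([.621,-.1973,0]); yw=.176; Rs=Ro.from_euler('z',yw).as_matrix()
zt=Rs.T@R[:,2]; th=np.arctan2(zt[0],-zt[2]); print('theta',th,'zt',zt,'xt',Rs.T@R[:,0],'tcp stand',(Rs.T@(p-c)).round(4))
xb=.078*np.tan(th)-.020
O=np.array([xb+.006*np.cos(th),0,.012+.006*np.sin(th)])
tgt=O+.1234*np.array([-np.sin(th),0,np.cos(th)])
print('foot',O,'foot now',Rs.T@(p-c)+.1234*zt)
print('tool delta mm',(R.T@(c+Rs@(tgt+off)-p)*1000).round(1), 'F',o['force'].round(1),o['grip_width'])
E
python3 goal.py 8 0 40
```

```text
theta 0.3867284477797856 zt [ 3.77160494e-01  1.42037604e-04 -9.26147905e-01] xt [ 9.26147916e-01 -4.25299867e-05  3.77160492e-01] tcp stand [-0.0232  0.0005  0.2645]
foot [0.01732127 0.         0.01426296] foot now [0.02338983 0.00053732 0.15024522]
tool delta mm [-34.4   0.5  89.6] F [ 0.4  0.5 -2.2] 0.011820829540967722
```

Emit:
drive_tool:
  increments:
    - [[0, 0, 0], [-11.5, 0.2, 29.9], 0]
    - [[0, 0, 0], [-11.5, 0.2, 29.9], 0]
    - [[0, 0, 0], [-11.5, 0.1, 29.8], 0]
    - [[0, 0, 0], [0, 0, 0], 0]
    - [[0, 0, 0], [0, 0, 0], 0]

```text
time_s: 39.72
ee_pos: [0.6009, -0.2015, 0.1698]
eef_rot: [3.141, -0.39, 0.176]
force: [0.4, 0.5, -2.5]
grip_width: 0.0119
```

```bash
python3 goal.py 8 0 12
python3 - <<'E'
from h import *
im=ctrl.camera('scene'); crop(im,200,170,330,290,5,'pics/t_scene.png')
im=ctrl.camera('top'); crop(im,320,100,450,220,5,'pics/t_top.png')
E
```

```text
theta 0.389729749663387 zt [ 3.79938350e-01 -7.04795990e-04 -9.25011542e-01] xt [9.25011808e-01 2.16571382e-04 3.79938294e-01] tcp stand [-0.0205 -0.0006  0.1698]
foot [0.01758772 0.         0.01427963] foot now [ 0.02639944 -0.00071644  0.05568534]
tool delta mm [-11.9  -0.7  26.9] F [ 0.4  0.5 -2.5] 0.011894229917370013
```

View pics/t_scene.png

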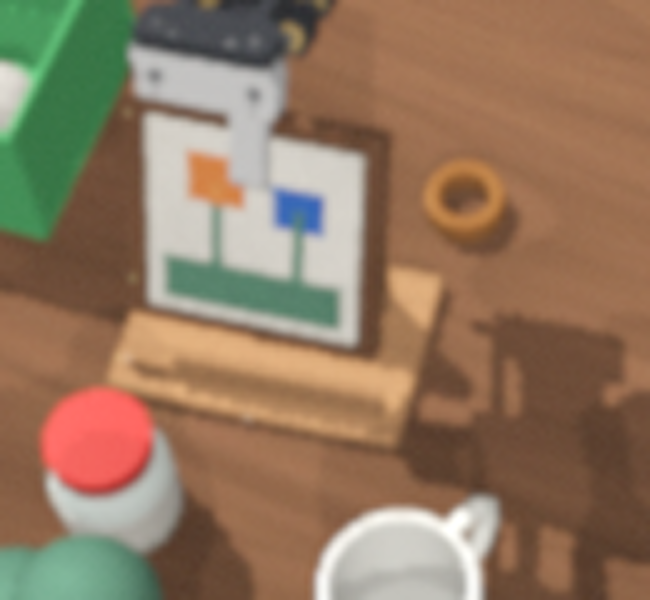

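View pics/t_top.png

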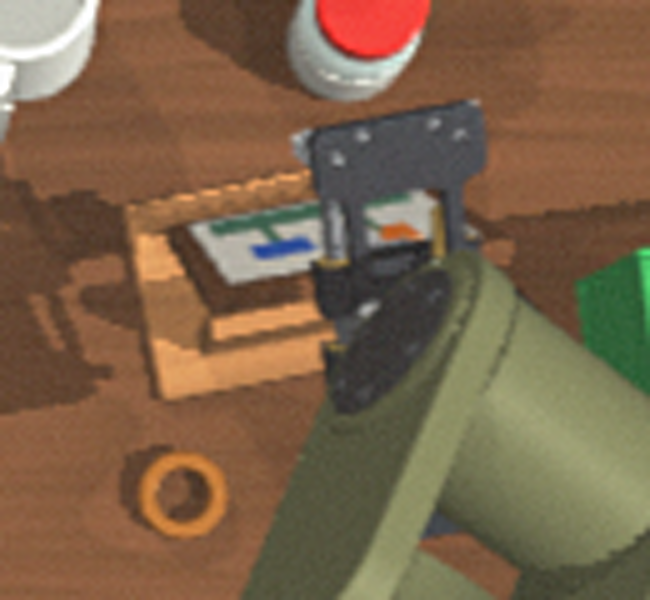

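Emit:
drive_tool:
  increments:
    - [[0, 0, 0], [-6, -0.3, 13.5], 0]
    - [[0, 0, 0], [-5.9, -0.3, 13.4], 0]
    - [[0, 0, 0], [-1.5, 0, 3.7], 0]
    - [[0, 0, 0], [-1.5, 0, 3.7], 0]
    - [[0, 0, 0], [0, 0, 0], 0]
    - [[0, 0, 0], [0, 0, 0], 0]

```text
time_s: 40.58
ee_pos: [0.5995, -0.2012, 0.1314]
eef_rot: [3.141, -0.39, 0.175]
force: [-0.7, 0.3, -1.5]
grip_width: 0.0118
```

```bash
python3 goal.py 0 0 2
python3 - <<'E'
from h import *
im=ctrl.camera('scene'); crop(im,200,170,330,290,5,'pics/u_scene.png')
E
```

```text
theta 0.38965732156748784 zt [ 3.79871378e-01 -5.98750158e-04 -9.25039122e-01] xt [ 9.25038972e-01 -6.17007847e-04  3.79871716e-01] tcp stand [-2.190e-02 -1.000e-04  1.314e-01]
foot [0.01758128 0.         0.01427923] foot now [ 0.0249743  -0.00015602  0.01727777]
tool delta mm [-7.2 -0.1 -1.9] F [-0.7  0.3 -1.5] 0.011814874835753775
```

View pics/u_scene.png

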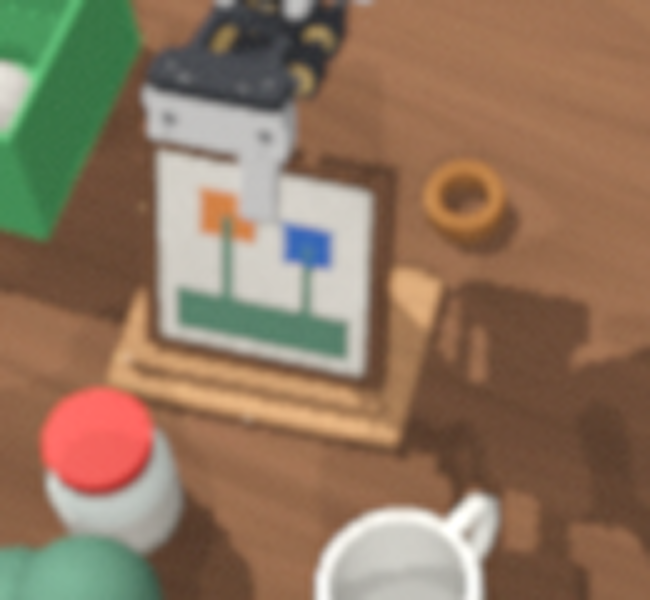

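Emit:
drive_tool:
  increments:
    - [[0, 0, 0], [-2.3, 0, -1], 0]
    - [[0, 0, 0], [-2.3, 0, -1], 0]
    - [[0, 0, 0], [-0.4, 0, 1], 0]
    - [[0, 0, 0], [0, 0, 0], 0]
    - [[0, 0, 0], [0, 0, 0], 0]

```text
time_s: 41.25
ee_pos: [0.5944, -0.202, 0.1301]
eef_rot: [3.142, -0.389, 0.175]
force: [-0.4, -0.2, -2.2]
grip_width: 0.0115
```

Emit:
drive_tool:
  increments:
    - [[0, 0, 0], [-1.8, 0, -0.8], 0]
    - [[0, 0, 0], [-1.2, 0, 0.4], 0]
    - [[0, 0, 0], [0, 0, 0], 0]
    - [[0, 0, 0], [0, 0, 0], 0]

```text
time_s: 41.75
ee_pos: [0.5917, -0.2025, 0.1296]
eef_rot: [3.141, -0.39, 0.175]
force: [1.9, 1.0, 1.3]
grip_width: 0.0117
```

Emit:
drive_tool:
  increments:
    - [[0, 0, 0], [0, 0, 1], 0]
    - [[0, 0, 0], [0, 0, 0.5], 0]
    - [[0, 0, 0], [0, 0, 0], 0]
    - [[0, 0, 0], [0, 0, 0], 0]

```text
time_s: 42.25
ee_pos: [0.5922, -0.2026, 0.1284]
eef_rot: [3.141, -0.39, 0.175]
force: [1.0, -0.7, 6.1]
grip_width: 0.0119
```

Emit:
drive_tool:
  increments:
    - [[0, 0, 0], [0, 0, 0], 0.2]
    - [[0, 0, 0], [0, 0, 0], 0.3]
    - [[0, 0, 0], [0, 0, 0], 0.35]
    - [[0, 0, 0], [0, 0, 0], 0.35]
    - [[0, 0, 0], [0, 0, 0], 0.35]
    - [[0, 0, 0], [0, 0, 0], 0.35]

```text
time_s: 43.0
ee_pos: [0.592, -0.2024, 0.1279]
eef_rot: [-3.142, -0.389, 0.175]
force: [0.2, -0.1, -0.6]
grip_width: 0.033
```

Run:
```python
from h import *
im=ctrl.camera('scene'); crop(im,200,170,330,290,5,'pics/v_scene.png')
```

```text
(no output)
```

View pics/v_scene.png

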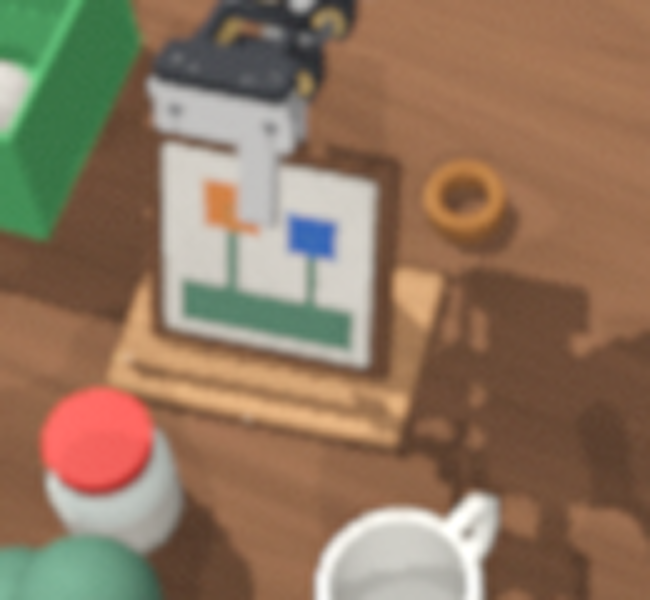

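Board stands on its own. Withdraw along the board, then tip back upright and check.

Emit:
drive_tool:
  increments:
    - [[0, 0, 0], [0, 0, -15], 0.35]
    - [[0, 0, 0], [0, 0, -25], 0.35]
    - [[0, 0, 0], [0, 0, -40], 0.35]
    - [[0, 0, 0], [0, 0, -50], 0.35]
    - [[0, 0, 0], [0, 0, -50], 0.35]
    - [[0, 0, 0], [-30, -40, 0], 0.35]
    - [[0, 0, 0], [-30, -40, 0], 0.35]
    - [[0, 0, 0], [-30, -40, 0], 0.35]
    - [[0, 0, 0], [0, 0, 0], 0.35]

```text
time_s: 44.18
ee_pos: [0.4201, -0.1092, 0.2609]
eef_rot: [3.141, -0.39, 0.177]
force: [0.5, -0.8, 1.3]
grip_width: 0.0329
```

Run:
```python
from h import *
im=ctrl.camera('scene'); cv2.imwrite('pics/w_scene.png',im[:,:,::-1]); crop(im,200,170,330,290,5,'pics/w_scenec.png')
im=ctrl.camera('top'); cv2.imwrite('pics/w_top.png',im[:,:,::-1]); crop(im,320,100,450,220,5,'pics/w_topc.png')
```

```text
(no output)
```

View pics/w_scene.png

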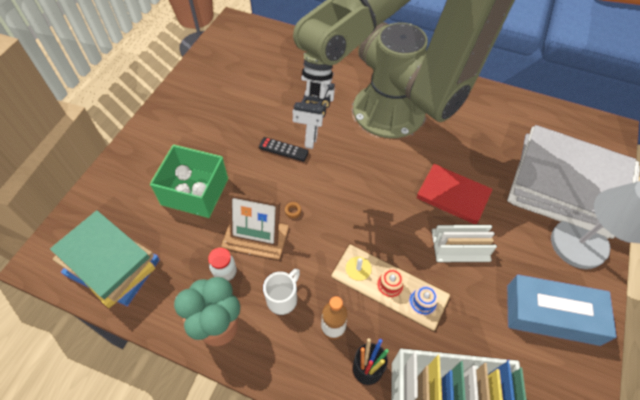

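View pics/w_scenec.png

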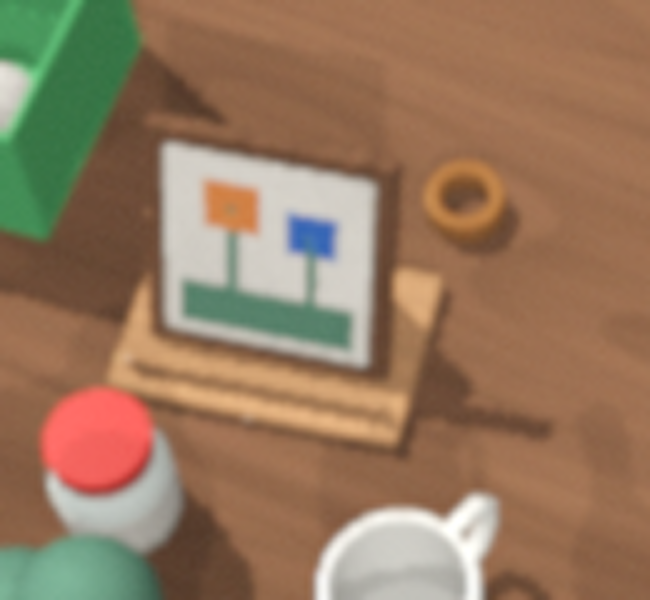

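View pics/w_top.png

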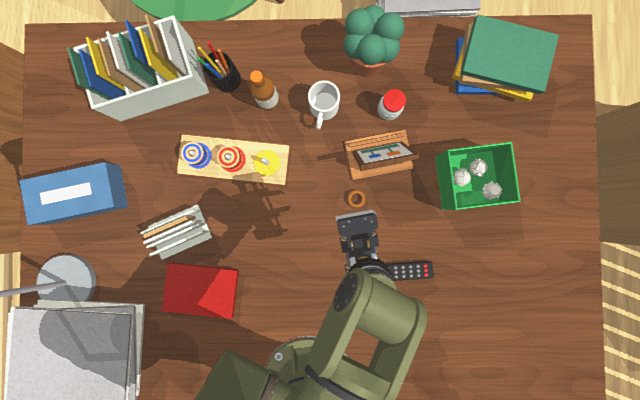

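View pics/w_topc.png

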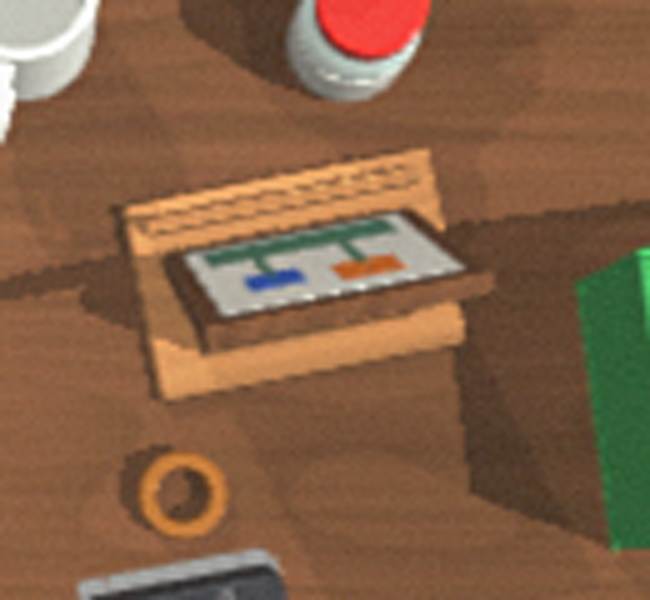

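Run:
```python
from h import *
t=cv2.imread('pics/w_top.png');s=cv2.imread('pics/w_scene.png')
cv2.imwrite('pics/x1.png',cv2.resize(t[130:180,170:290],None,fx=6,fy=6,interpolation=cv2.INTER_CUBIC))
cv2.imwrite('pics/x2.png',cv2.resize(s[240:330,330:450],None,fx=6,fy=6,interpolation=cv2.INTER_CUBIC))
```

```text
(no output)
```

View pics/x1.png

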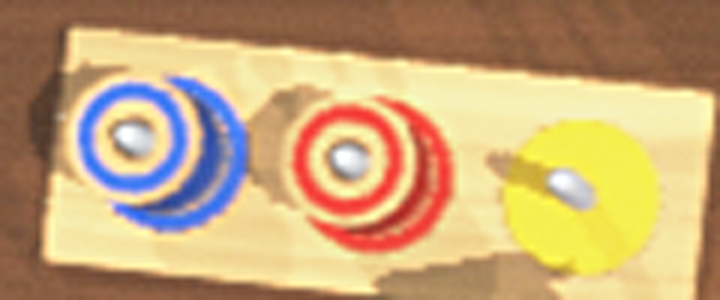

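View pics/x2.png

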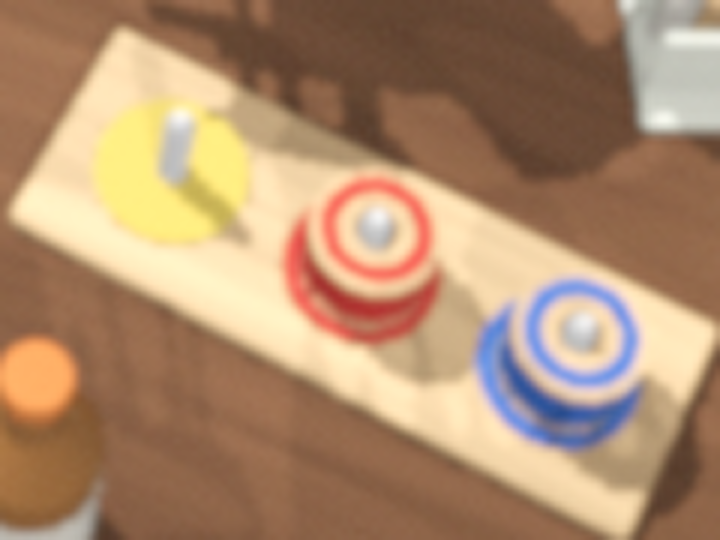

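Run:
```python
from h import *
T=ctrl.calibration('top');S=ctrl.calibration('scene')
g=lambda x0,y0,x,y,f:(x0+(x+.5)/f-.5,y0+(y+.5)/f-.5)
for n,a,b in [('red top',(348,160),(378,230)),('blue top',(134,137),(582,331))]:
    print(n,tri([(T,*g(170,130,*a,6)),(S,*g(330,240,*b,6))]).round(4))
# board picture corners + outer top edge corners
c=np.array([.621,-.1973,0]);y=.176;R=np.array([[np.cos(y),-np.sin(y),0],[np.sin(y),np.cos(y),0],[0,0,1]])
for n,a,b in [('pic top +y',(222,317),(377,180)),('pic top -y',(465,270),(160,143)),('pic bot +y',(185,262),(371,366)),('pic bot -y',(405,213),(165,328))]:
    X=tri([(T,*g(320,100,*a,5)),(S,*g(200,170,*b,5))]); print(n,(R.T@(X-c)).round(4))
```

```text
red top [0.6145 0.2033 0.0609]
blue top [0.6253 0.2967 0.0625]
pic top +y [-0.0298  0.0595  0.1494]
pic top -y [-0.0287 -0.0594  0.1452]
pic bot +y [0.0166 0.0589 0.0237]
pic bot -y [ 0.0201 -0.0615  0.0253]
```

```bash
python3 -c "
from station import ctrl
print(ctrl.hand_in(), ctrl.get_obs()['time_s'])"
```

```text
the job is handed in; nothing more can be done
the job is handed in; nothing more can be done
```

The craft corner is done and the job is handed in after about 45 s of robot time; hand-in reports no verdict.

- **Paper balls:** I found three and put all three in the green bin. The last pictures show them inside and no fourth ball on the table.
- **Spools:** Only red and blue were there, and each is down on the spindle of its own colour. The red spool was knocked aside mid-run, so I measured it again before picking it up. By triangulation, both are about 1 mm from their spindle axes. Their tops read 61 and 62.5 mm, against 59 mm when fully seated. The same method also read about 2 mm high for spools on the table, so I take both as fully down.
- **Board:** It leans on the stand unaided at about 0.37 rad, roughly centred and square, with its foot about 17 mm in front of the stand's centre, between rest and lip.
- **Everything else:** The mug, bottle, jar, remote, book and tape roll look unmoved. The robot stands clear of everything.

One check disagreed: a wrist-camera estimate of the stand's centre was about 4 mm off the other cameras in x. I confirmed the board's place by feeling for contact with the back rest and plate instead.

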